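# Pack the hand mixer's beaters and dough hooks into their caddy

## Robot

A 6-joint arm with a two-finger parallel gripper is mounted at the origin on the work surface. World frame = base frame: x ahead of the robot, y to its left, z up, the work surface at z = 0. Lengths are in mm, angles in rad, forces in N, time in s.
With the tool pointing down it reaches from about 325 to 900 mm from the base axis. Payload 3.5 kg.
Tool frame: the origin (TCP) lies at the very end of the fingers, on their centre line; the grasp point (between the pads) lies 19 mm behind it; z points along the fingers, y is the direction in which the jaws open and shut (so a half turn about z gives the same grasp; the last joint's range is limited). The gripper opens to 85 mm and grips with 20 to 120 N. Pads are 22 mm wide; open, the fingers measure 114 mm over their backs; the gripper's body (76 mm by 85 mm) begins 54 mm behind the grasp point. The pads swing forward as they close: fully open they stand 13 mm farther back than shut.
Start: joints at [-1.278, 0.276, -0.026, 1.268, 0, 1.467], TCP at [240.954, -576.683, 231.313] pointing down, gripper open.
Joint ranges: [-3.12, 3.12], [-0.85, 1.88], [-1.08, 1.24], [-1.95, 2.15], [-1.57, 1.53], [-3.14, 3.14]. Speed limits (rad/s): [2.57, 2.57, 3.14, 3.14, 3.14, 3.14].

## Interface

Orientations are given as a rotation vector (axis times angle).
In Python, from bench import bot, imaging, job_done gives the robot as it stands.
- The arm moves only by the tool send_rows, never from a script. Its argument "targets" is a list of rows, each a list of 7 numbers: the turn, a rotation vector about the tool's x, y, z in degrees, then the shift along the tool's x, y, z in mm, then the closure, from 0 (fully open) to 1 (shut). A call has exactly 8 rows; each row shifts and turns the commanded pose from where the row before left it, along the tool's axes as they then stand; what a row does not reach is not made up. A row lasts 1/8 s, in which the tool goes at most 62.5 mm and 10.7 degrees, less where a joint would pass 70% of its speed; a pose out of reach is approached as far as the arm can. A call with a gripper value outside its range is refused whole. The fingers move at their own pace and stop on an object; "grip_force" is the grip in N (left out, the last holds). Time passes only in rows, so rows that do not move let the fingers close, or fill a call up. It gives the time, the measured TCP pose, the force and the opening at its end, in the units of the state.
- bot.read_state(): the state, without advancing time (a new reading comes with each control period).
- imaging.snapshot(name): name is "scene" or "top" or "wrist"; returns the picture (384x512x3 uint8, red, green, blue); there is no depth.
- imaging.calibration(name): a dict with "fov_y" (degrees; the focal length in pixels is half the picture's height over the tangent of half this angle, whatever the lens; pixels are square), "cx", "cy" (the principal point, pixels), "D" ([k1, k2, p1, p2, k3] as OpenCV has them; the pictures are not rectified), "xyz" and "orientation" of the camera in the world; the wrist camera has in their place "hand_eye" (4x4, takes a point from camera to tool coordinates, whose origin is the TCP and whose axes are the flange's). Camera axes: x right, y up, looking along -z (the intrinsics and any distortion apply to the point x, -y, -z); pixel columns grow to the right and rows downward; lengths in mm; the calibration is good to about 2 mm. A picture is of the moment at which its call begins: read the wrist's pose just before it. calibration takes no time and is no camera call.
- job_done(): hands the job in, once; it reports no verdict.
Trained networks look in the newest picture that a camera, given by its name, has taken for a name from the list of things; names that differ only in an ending like _2 or _b are one class to them, and where a whole thing is asked for, a point or a joint stands for the part that bears it (a point fixed in the world has none). Each returns a list of dicts, best first, with "confidence" (0 to 1); they miss things now and then, are a little off and sometimes report something else, mostly with a low value. They report only what shows in the picture. A call takes as long as a camera call. They do not tell look-alikes from the thing itself.
- imaging.spot_in(camera, thing): "extent" ([left, top, right, bottom] as shares, 0 to 1, of the picture: columns of its width, rows of its height, round what is visible of it).
- imaging.trace(camera, thing): "mask" (384x512 bool, what is visible of it) and "extent" ([left, top, right, bottom] as shares, 0 to 1, of the picture: columns of its width, rows of its height, round what is visible of it).
The state is a dict: "time": time; "joint_pos": joint angles; "dq": joint speeds; "joint_torque": joint torques, N m; "position": TCP position; "ee_rot": TCP orientation; "ft_force": force on the tool from outside, world axes, zero at the start; "torque": the same for the moment, N m; "gripper_width": opening from 0.0 (shut) to 1.0 (fully open).
Only numpy, scipy, OpenCV 4.12 (cv2) and the standard library are available. Lean on these libraries where they do the work, as an engineer would, in place of code of your own. Each camera call takes 0.05 s, during which the arm holds its last target.

## Task

Put the hand mixer's accessories away in the grey-trayed caddy: one wire beater in each of the two wide trays and one dough hook in each of the two narrow trays, each lying flat and lengthwise, wholly inside its tray. The hand whisk and the corkscrew do not belong to the mixer: leave them lying where they are.

Things in the scene. Friction and masses are not known exactly. Their poses are not given: they have to be found in the camera images.
- beater_a_mid (a point): 1 of 2. Stainless wire beater, lying flat, 140 mm long along x, about 60 g: square wire cage, 38 x 38 mm across, 4 corner wires, x -70 to +22 mm; then bare stem 9 mm thick to x +70. Origin: middle of the whole length, half-way up (19 mm above what it rests on), inside the cage; grip here across y, where it acts as a solid 38 mm square bar. Stem may point either way in its tray.
- beater_b_mid (a point): 2 of 2. Stainless wire beater, lying flat, 140 mm long along x, about 60 g: square wire cage, 38 x 38 mm across, 4 corner wires, x -70 to +22 mm; then bare stem 9 mm thick to x +70. Origin: middle of the whole length, half-way up (19 mm above what it rests on), inside the cage; grip here across y, where it acts as a solid 38 mm square bar. Stem may point either way in its tray.
- hook_a_mid (a point): 1 of 2. Stainless dough hook, lying flat, 140 mm long along x, about 70 g: one thick coiled 7 mm bar, coil 28 mm across, x -70 to +20 mm; then bare stem 9 mm thick to x +70. Origin: middle of the whole length, half-way up (14 mm above what it rests on), inside the coil; grip here across y, where it acts as a 28 mm square bar. Stem may point either way in its tray.
- hook_b_mid (a point): 2 of 2. Stainless dough hook, lying flat, 140 mm long along x, about 70 g: one thick coiled 7 mm bar, coil 28 mm across, x -70 to +20 mm; then bare stem 9 mm thick to x +70. Origin: middle of the whole length, half-way up (14 mm above what it rests on), inside the coil; grip here across y, where it acts as a 28 mm square bar. Stem may point either way in its tray.
- bay_wide_a: A wide fixed grey tray for one beater, one of four side by side on a bamboo base, 70 mm apart, order varies. Inside 58 (y) x 168 (x, lengthwise) mm, outside 64 x 174. Origin: centre of underside, 5 mm above the counter; floor top 3 mm above origin. End walls and corner side lips rise 10 mm over the floor; the middle 80 mm of each long side is open, for fingers to go down beside the thing.
- bay_wide_b: A wide fixed grey tray for one beater, one of four side by side on a bamboo base, 70 mm apart, order varies. Inside 58 (y) x 168 (x, lengthwise) mm, outside 64 x 174. Origin: centre of underside, 5 mm above the counter; floor top 3 mm above origin. End walls and corner side lips rise 10 mm over the floor; the middle 80 mm of each long side is open, for fingers to go down beside the thing.
- bay_narrow_a: A narrow fixed grey tray for one dough hook, one of four side by side on a bamboo base, 70 mm apart, order varies. Inside 42 (y) x 168 (x, lengthwise) mm, outside 48 x 174. Origin: centre of underside, 5 mm above the counter; floor top 3 mm above origin. End walls and corner side lips rise 10 mm over the floor; the middle 80 mm of each long side is open, for fingers to go down beside the thing.
- bay_narrow_b: A narrow fixed grey tray for one dough hook, one of four side by side on a bamboo base, 70 mm apart, order varies. Inside 42 (y) x 168 (x, lengthwise) mm, outside 48 x 174. Origin: centre of underside, 5 mm above the counter; floor top 3 mm above origin. End walls and corner side lips rise 10 mm over the floor; the middle 80 mm of each long side is open, for fingers to go down beside the thing.
- whisk_mid (a point): Small hand whisk, a look-alike that stays where it is: rounded teardrop balloon of fine wires 70 mm long and 36 mm across, with a thick turned wooden handle 70 mm long. Loose, lies flat along its x axis (handle towards +x); point half-way along, 19 mm above the counter.
- corkscrew_mid (a point): Corkscrew, a look-alike that stays where it is: thin steel worm 16 mm across and a wooden cross-bar handle 52 mm wide, 110 mm long in all. Loose, lies flat along its x axis (cross-bar towards +x); point about half-way along, 9 mm above the counter. Other objects near the things: ramekin, egg cup, spatula, all under 50 mm high; 25 mm or more is free on both sides of every grip.
Not all that is in view belongs to the job. Leave any pink look-alike of the part that bears beater_b_mid alone.

How it is judged:
By the outcome, as a careful person would: the job done as asked, in the order asked, and still so for the second after the job is handed in, with the robot touching nothing.
It also fails if it takes over 112 s, if anything falls off the work surface, if the arm or the gripper's body presses on something with over 40 N, if the wrist force passes 120 N, or if a joint passes its speed limit or range.

## Working session

There is one attempt and no reset: what is moved stays moved. The work goes in short steps, Python scripts to look and compute and a tool call to move; the robot and the scene stay as the last step left them, time stands still between calls to the robot, and variables do not carry over. Pictures are saved under pics/ and viewed, and the job is handed in when it is done.

Besides the shell and the picture viewer there is one more tool, called after "Call:" by a JSON object that holds its "fn" and its "kwargs", one argument or row to a line. send_rows: Moves the arm, as the interface text tells. Its arguments: {"type":"object","properties":{"targets":{"type":"array"},"grip_force":{"type":"number"}},"required":["targets"]}

```bash
ls; mkdir -p pics
python3 - <<'E'
from bench import bot, imaging
import cv2
print(bot.read_state())
for n in("scene","top","wrist"):
    im=imaging.snapshot(n); cv2.imwrite(f"pics/{n}0.png",cv2.resize(im[:,:,::-1],(800,600),interpolation=cv2.INTER_CUBIC)); print(n,imaging.calibration(n))
E
```

```text
pics
{'time': 0.0, 'joint_pos': array([-1.27838293e+00,  2.77110160e-01, -2.78895242e-02,  1.26800604e+00,
        3.66782072e-06,  1.46741752e+00]), 'dq': array([-0.00254436, -0.00024222, -0.00044939,  0.00055489, -0.00085621,
        0.00044078]), 'joint_torque': array([-1.67913520e-03, -4.45505905e+01,  2.95204371e+01,  1.62205542e-02,
       -1.58948728e-04,  3.69823468e-06]), 'position': array([ 240.73902817, -575.92629123,  230.16981491]), 'ee_rot': array([-3.07811931e+00, -6.17226361e-01,  3.21573951e-04]), 'ft_force': array([ 0.05443405,  0.74357182, -0.80637892]), 'torque': array([ 0.06688181, -0.00969643, -0.01410378]), 'gripper_width': 1.000687208884629}
scene {'fov_y': 48.04312034445996, 'cx': 252.97339976510435, 'cy': 193.54908877532415, 'D': array([-0.04629365,  0.        ,  0.        ,  0.        ,  0.        ]), 'xyz': array([871.5251321 , 875.00420275, 803.18269244]), 'orientation': array([0.2664591 , 1.19179656, 2.40096041])}
top {'fov_y': 54.279200496877706, 'cx': 254.74487264268123, 'cy': 200.4758863161976, 'D': array([-0.04725466,  0.        ,  0.        ,  0.        ,  0.        ]), 'xyz': array([357.83061976, -11.5416459 , 956.11956486]), 'orientation': array([ 0.03408436, -0.0470426 , -1.55691293])}
wrist {'fov_y': 60.44949592104539, 'cx': 256.2170422017751, 'cy': 192.19005936917944, 'D': array([-0.06204762,  0.        ,  0.        ,  0.        ,  0.        ]), 'hand_eye': array([[ 5.58642492e-04,  9.65711798e-01,  2.59615890e-01,
         6.58063325e+01],
       [ 9.99999565e-01, -3.45694420e-04, -8.65898731e-04,
        -9.71800029e-01],
       [-7.46460856e-04,  2.59616261e-01, -9.65711572e-01,
        -1.42815141e+02],
       [ 0.00000000e+00,  0.00000000e+00,  0.00000000e+00,
         1.00000000e+00]])}
```

View pics/top0.png

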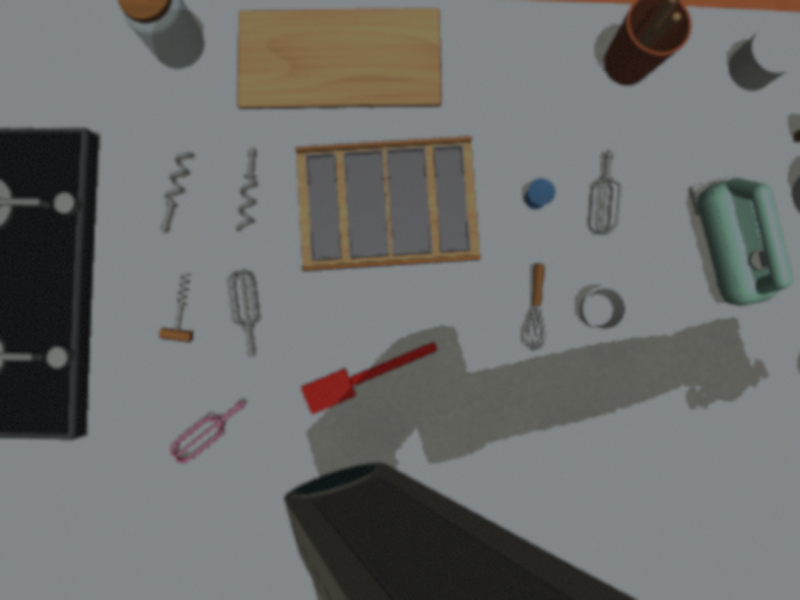

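View pics/scene0.png

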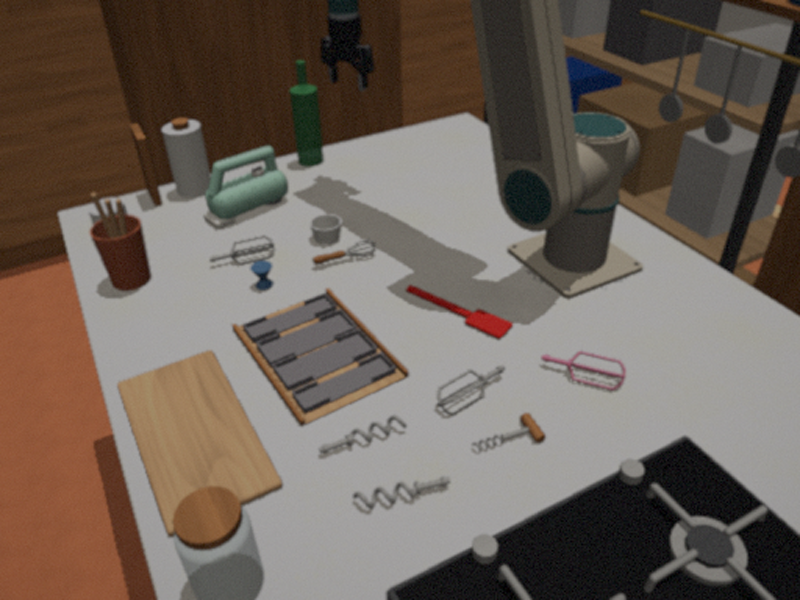

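View pics/wrist0.png

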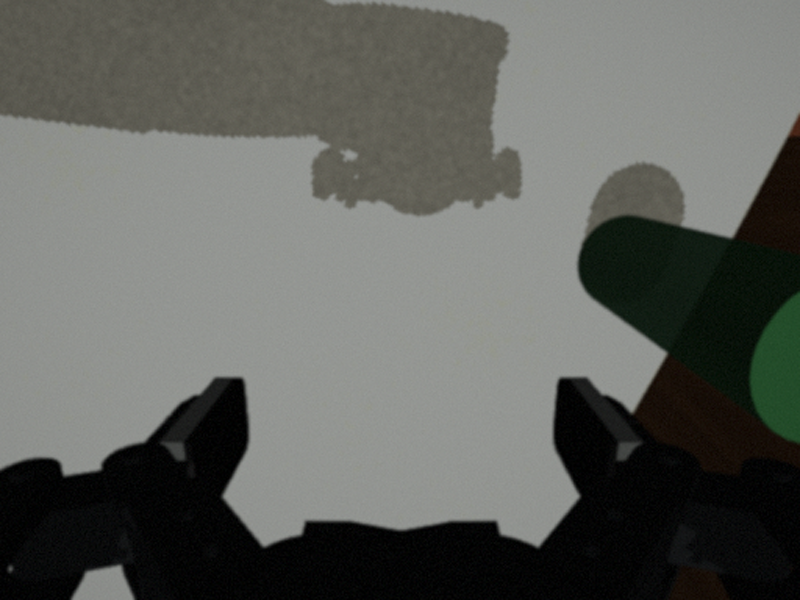

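The top view (800x600 px) shows hooks at about (178,190) and (248,190), beaters at (243,310) and (603,195), and a pink beater at (208,430). The whisk is at (535,305) and the corkscrew at (178,310). The trays at x≈325–452 run narrow, wide, wide, narrow. Next I'll localize these with the networks.

```bash
cat > h.py <<'E'
import numpy as np, cv2
from scipy.spatial.transform import Rotation as R
from bench import bot, imaging
def cam(n,st=None):
    c=imaging.calibration(n); f=192/np.tan(np.radians(c['fov_y'])/2)
    K=np.array([[f,0,c['cx']],[0,f,c['cy']],[0,0,1.]])
    if n=='wrist':
        T=np.eye(4);T[:3,:3]=R.from_rotvec(st['ee_rot']).as_matrix();T[:3,3]=st['position']
        T=T@c['hand_eye']
    else:
        T=np.eye(4);T[:3,:3]=R.from_rotvec(c['orientation']).as_matrix();T[:3,3]=c['xyz']
    return K,np.array(c['D'],float),T
def p2w(n,uv,z,st=None):
    K,D,T=cam(n,st)
    u=cv2.undistortPoints(np.array(uv,float).reshape(-1,1,2),K,D).reshape(-1,2)
    d=np.c_[u[:,0],-u[:,1],-np.ones(len(u))]@T[:3,:3].T
    return T[:3,3]+d*((z-T[2,3])/d[:,2])[:,None]
def w2p(n,P,st=None):
    K,D,T=cam(n,st)
    q=(np.atleast_2d(P)-T[:3,3])@T[:3,:3]; q=q*[1,-1,-1]
    return cv2.projectPoints(q,np.zeros(3),np.zeros(3),K,D)[0].reshape(-1,2)
def maskfit(n,m,z,st=None):
    v,u=np.nonzero(m); P=p2w(n,np.c_[u,v],z,st)[:,:2]
    (c,s,a)=cv2.minAreaRect(P.astype(np.float32))
    b=cv2.boxPoints((c,s,a)); e=[b[1]-b[0],b[2]-b[1]]; l=max(e,key=np.linalg.norm); l=l/np.linalg.norm(l)
    t=(P-np.array(c))@l; w=np.array([-l[1],l[0]]); y=(P-np.array(c))@w
    # spread across at each end -> which end is thick
    s1=np.std(y[t>np.percentile(t,75)]); s2=np.std(y[t<np.percentile(t,25)])
    if s1>s2: l=-l   # l points to stem
    return np.round(c,1),np.round(sorted(s),1),np.round(np.degrees(np.arctan2(l[1],l[0])),1)
E
python3 - <<'E'
from h import *
im=imaging.snapshot("top"); vis=cv2.resize(im[:,:,::-1].copy(),(800,600),interpolation=cv2.INTER_CUBIC)
for t,z in [("beater_a_mid",19),("hook_a_mid",14),("bay_wide_a",15),("bay_narrow_a",15),("whisk_mid",19),("corkscrew_mid",9)]:
    for d in imaging.trace("top",t):
        m=d["mask"]
        if m.sum()<20: continue
        v,u=np.nonzero(m)
        print(t,round(d["confidence"],2),"px",(u.mean()*800/512).round(),(v.mean()*600/384).round(),*maskfit("top",m,z))
E
```

```text
beater_a_mid 0.87 px 605.0 187.0 [ 610.6 -351.7] [ 30.5 137.1] -4.8
hook_a_mid 0.48 px 247.0 190.0 [606.6 229.7] [ 27.4 136.5] -3.3
bay_wide_a 0.92 px 365.0 203.0 [586.  38.] [ 68.7 178.7] -176.2
bay_wide_a 0.74 px 408.0 200.0 [591.6 -31.8] [ 67.7 177.9] -175.9
bay_narrow_a 0.79 px 450.0 197.0 [ 597.6 -102.4] [ 49.4 177.7] -175.6
bay_narrow_a 0.59 px 322.0 206.0 [580.7 107.4] [ 50.7 178.1] -175.2
whisk_mid 0.66 px 536.0 302.0 [ 424.9 -238.6] [ 25.3 128.9] -0.0
whisk_mid 0.6 px 244.0 309.0 [403.2 226.9] [ 44.2 139.9] -170.9
corkscrew_mid 0.74 px 178.0 317.0 [410.7 342.8] [ 53.8 112.2] 1.9
```

Run:
```python
from h import *
for cam_ in("top","scene"):
  im=imaging.snapshot(cam_)
  for t,z in [("beater_a_mid",19),("hook_a_mid",14)]:
    for d in imaging.trace(cam_,t):
        m=d["mask"]
        if m.sum()<20: continue
        v,u=np.nonzero(m)
        print(cam_,t,round(d["confidence"],2),"px",(u.mean()*800/512).round(),(v.mean()*600/384).round(),*maskfit(cam_,m,z))
def bar(x,y,a,h,L=70,zb=0,s0=22,stem=4.5):
    a=np.radians(a);c,s=np.cos(a),np.sin(a)
    segs=[]
    def W(p): return [x+c*p[0]-s*p[1],y+s*p[0]+c*p[1],zb+h+p[2]]
    for dz in(-h,h):
        q=[(-70,-h,dz),(s0,-h,dz),(s0,h,dz),(-70,h,dz)]
        segs+=[(W(q[i]),W(q[(i+1)%4])) for i in range(4)]
    segs+=[(W((s0,0,0)),W((70,0,0)))]
    return segs
G={"b1":(611,-350,-5,19,22),"b2":(403,229,-170,19,22),"h1":(606,230,-3,14,20),"h2":(606,325,171,14,20)}
for cam_ in("top","scene"):
    im=imaging.snapshot(cam_);k=4
    vis=cv2.resize(im[:,:,::-1],None,fx=k,fy=k,interpolation=cv2.INTER_CUBIC)
    tiles=[]
    for n,(x,y,a,h,s0) in G.items():
        for p,q in bar(x,y,a,h,s0=s0):
            pp=w2p(cam_,[p,q])*k+k/2
            cv2.line(vis,*[tuple(int(round(e)) for e in r) for r in pp],(0,0,255),1)
        c=w2p(cam_,[x,y,h])[0]*k
        cx,cy=int(c[0]),int(c[1])
        t=vis[max(cy-150,0):cy+150,max(cx-200,0):cx+200]; tiles.append(cv2.resize(t,(400,300)))
    cv2.imwrite(f"pics/fit_{cam_}.png",np.vstack([np.hstack(tiles[:2]),np.hstack(tiles[2:])]))
```

```text
top beater_a_mid 0.58 px 604.0 199.0 [ 610.9 -355.6] [ 50.2 139.8] -6.5
top hook_a_mid 0.66 px 248.0 189.0 [607.9 228.8] [ 24.8 128.5] -2.9
scene beater_a_mid 0.53 px 244.0 251.0 [ 609.5 -357.7] [ 58.1 135. ] -14.1
scene hook_a_mid 0.73 px 363.0 434.0 [606.5 227.6] [ 33.2 137.7] -2.8
```

View pics/fit_top.png

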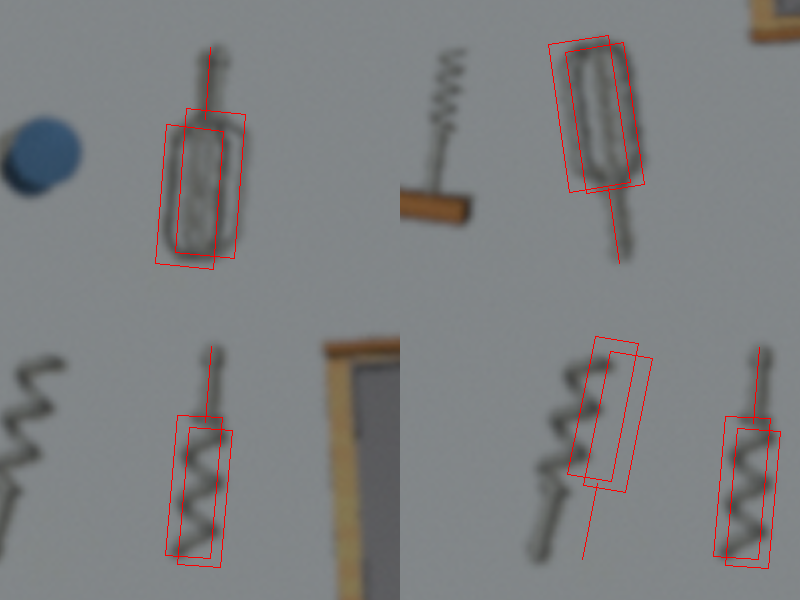

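View pics/fit_scene.png

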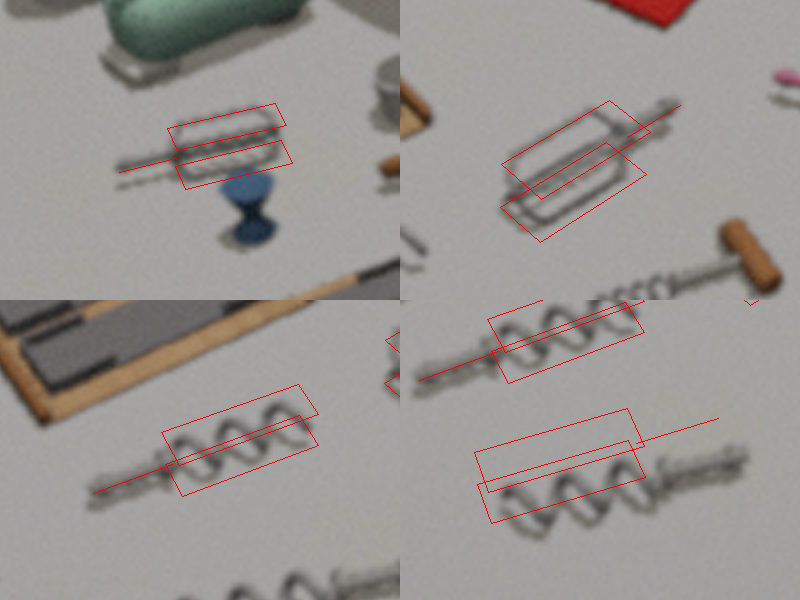

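```bash
cat >> h.py <<'E'
def bar(x,y,a,h,s0=22,zb=0):
    a=np.radians(a);c,s=np.cos(a),np.sin(a)
    def W(p): return [x+c*p[0]-s*p[1],y+s*p[0]+c*p[1],zb+h+p[2]]
    segs=[]
    for dz in(-h,h):
        q=[(-70,-h,dz),(s0,-h,dz),(s0,h,dz),(-70,h,dz)]
        segs+=[(W(q[i]),W(q[(i+1)%4])) for i in range(4)]
    return segs+[(W((s0,0,0)),W((70,0,0)))]
def tray(x,y,a,hw):
    a=np.radians(a);c,s=np.cos(a),np.sin(a)
    def W(p): return [x+c*p[0]-s*p[1],y+s*p[0]+c*p[1],p[2]]
    q=[(-84,-hw,8),(84,-hw,8),(84,hw,8),(-84,hw,8)]
    segs=[(W(q[i]),W(q[(i+1)%4])) for i in range(4)]
    o=hw+3
    for sx in(-1,1):
        w=[(40*sx,-o,18),(87*sx,-o,18),(87*sx,o,18),(40*sx,o,18)]
        segs+=[(W(w[i]),W(w[i+1])) for i in range(3)]
    return segs
def draw(vis,cam_,segs,k,st=None,col=(0,0,255)):
    for p,q in segs:
        pp=w2p(cam_,[p,q],st)*k+k/2
        cv2.line(vis,*[tuple(int(round(e)) for e in r) for r in pp],col,1)
G={"b1":(611,-353,-6,19,22),"b2":(404,226,-170,19,22),"h1":(606,230,-4,14,20),"h2":(602,352,168,14,20)}
tc=np.array([589.2,2.8]);ta=4.5
def trays():
    r=np.radians(ta); n=np.array([-np.sin(r),np.cos(r)])
    return [(*(tc+n*70*k),ta,hw) for k,hw in((1.5,21),(.5,29),(-.5,29),(-1.5,21))]
E
cat > ov.py <<'E'
from h import *
import sys
tag=sys.argv[1]
for cam_ in("top","scene"):
    im=imaging.snapshot(cam_);k=4
    vis=cv2.resize(im[:,:,::-1],None,fx=k,fy=k,interpolation=cv2.INTER_CUBIC)
    raw=vis.copy();tiles=[]
    for n,g in G.items(): draw(vis,cam_,bar(*g),k)
    for t in trays(): draw(vis,cam_,tray(*t),k)
    for n,g in G.items():
        c=w2p(cam_,[g[0],g[1],15])[0]*k; cx,cy=int(c[0]),int(c[1])
        t=vis[max(cy-150,0):cy+150,max(cx-200,0):cx+200]; tiles.append(cv2.resize(t,(400,300)))
    cv2.imwrite(f"pics/fit{tag}_{cam_}.png",np.vstack([np.hstack(tiles[:2]),np.hstack(tiles[2:])]))
    c=w2p(cam_,[*tc,15])[0]*k; cx,cy=int(c[0]),int(c[1])
    cv2.imwrite(f"pics/tray{tag}_{cam_}.png",vis[cy-300:cy+300,cx-400:cx+400])
E
python3 ov.py 1
```

```text
(no output)
```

View pics/fit1_top.png

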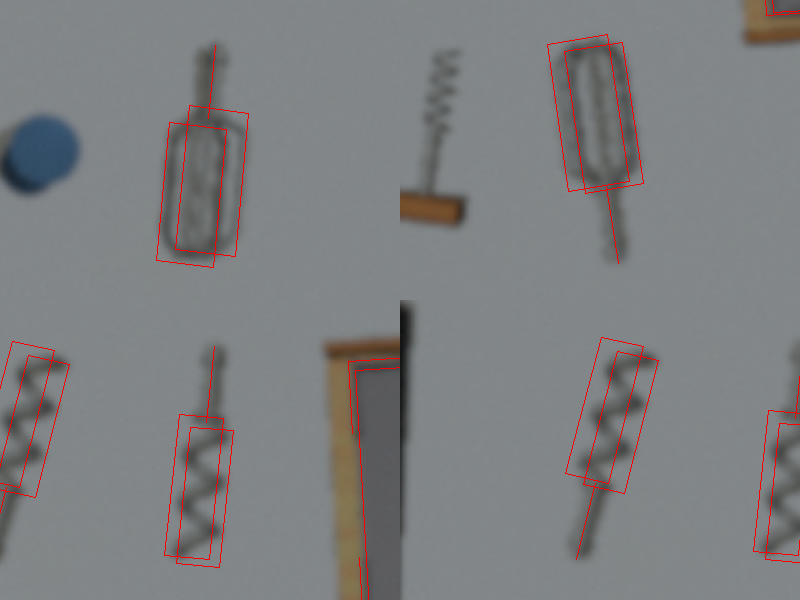

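View pics/fit1_scene.png

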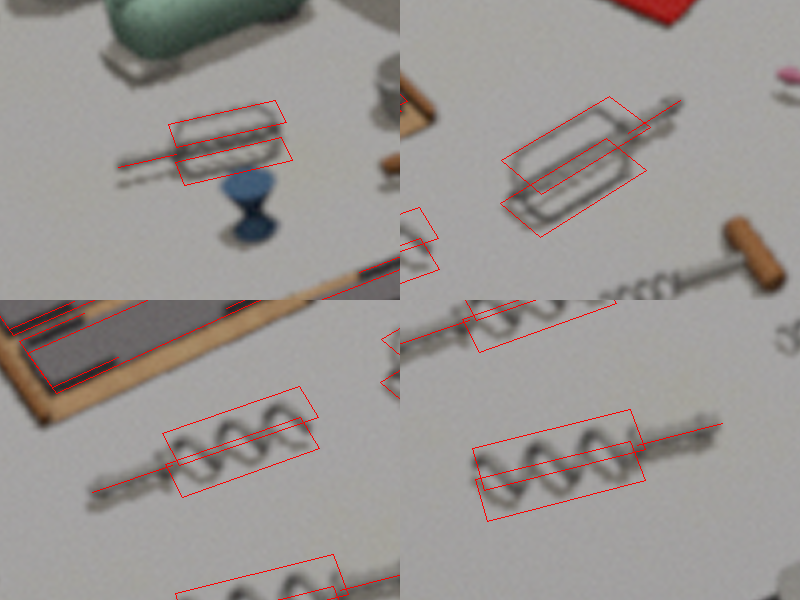

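View pics/tray1_top.png

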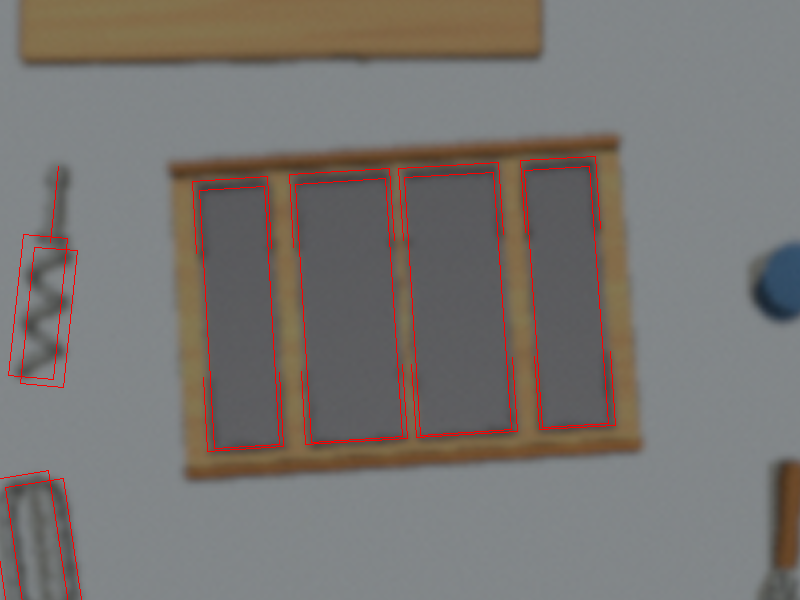

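View pics/tray1_scene.png

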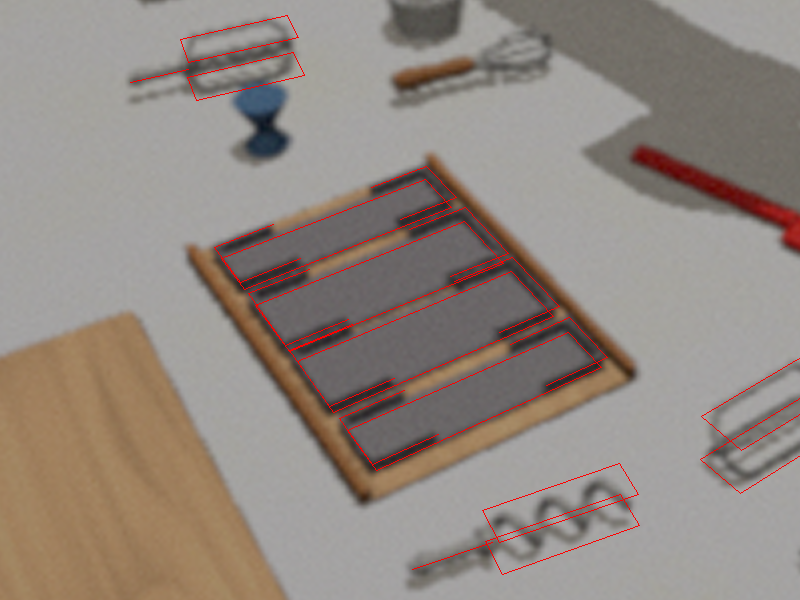

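```bash
cat > plan.py <<'E'
# plan.py x y z yaw nrows [closure] : rows in tool axes from measured pose
from h import *
import sys
def plan(x,y,z,yaw,n,cl):
    s=bot.read_state(); P=s['position'].copy(); M=R.from_rotvec(s['ee_rot'])
    X=M.as_matrix()[:,0]; y0=np.degrees(np.arctan2(X[1],X[0]))
    c,sn=np.cos(np.radians(yaw)),np.sin(np.radians(yaw))
    Rg=R.from_matrix(np.array([[c,sn,0],[sn,-c,0],[0,0,-1]]).astype(float))
    rel=(M.inv()*Rg).as_rotvec()
    # prefer signed route
    dP=(np.array([x,y,z])-P)/n; rr=np.degrees(rel)/n
    st=R.from_rotvec(rel/n)
    print("t",s['time'].round(2),"pos",P.round(1),"yaw",y0.round(1),"F",s['ft_force'].round(1),"w",round(s['gripper_width']*85,1))
    print("dist",np.linalg.norm(dP*n).round(1),"rot",np.degrees(rel).round(1), "need rows",np.linalg.norm(dP*n)/60,np.linalg.norm(rr*n)/10.5)
    for i in range(n):
        d=M.inv().apply(dP); print([*(float(v) for v in rr.round(1)),*(float(v) for v in d.round(1)),cl]); M=M*st
a=[float(v) for v in sys.argv[1:5]]
plan(*a,int(sys.argv[5]),float(sys.argv[6]))
E
python3 plan.py 611 -353 200 174 16 0.35
```

```text
Traceback (most recent call last):
  File "plan.py", line 18, in <module>
    plan(*a,int(sys.argv[5]),float(sys.argv[6]))
    ~~~~^^^^^^^^^^^^^^^^^^^^^^^^^^^^^^^^^^^^^^^^
  File "plan.py", line 13, in plan
    print("t",s['time'].round(2),"pos",P.round(1),"yaw",y0.round(1),"F",s['ft_force'].round(1),"w",round(s['gripper_width']*85,1))
              ^^^^^^^^^^^^^^^
AttributeError: 'float' object has no attribute 'round'
```

```bash
sed -i "s/s\['time'\].round(2)/round(float(s['time']),2)/" plan.py
python3 plan.py 611 -353 200 174 16 0.35
```

```text
t 1.0 pos [ 241.  -576.7  231.4] yaw 22.7 F [-0.4 -0.4 -0.4] w 85.2
dist 433.5 rot [   0.     0.  -151.3] need rows 7.225691839943804 14.41163409028365
[0.0, 0.0, -9.5, 26.7, -4.0, 2.0, 0.35]
[0.0, 0.0, -9.5, 27.0, 0.5, 2.0, 0.35]
[0.0, 0.0, -9.5, 26.6, 4.9, 2.0, 0.35]
[0.0, 0.0, -9.5, 25.4, 9.2, 2.0, 0.35]
[0.0, 0.0, -9.5, 23.6, 13.2, 2.0, 0.35]
[0.0, 0.0, -9.5, 21.1, 16.9, 2.0, 0.35]
[0.0, 0.0, -9.5, 18.0, 20.2, 2.0, 0.35]
[0.0, 0.0, -9.5, 14.4, 22.9, 2.0, 0.35]
[0.0, 0.0, -9.5, 10.5, 24.9, 2.0, 0.35]
[0.0, 0.0, -9.5, 6.2, 26.3, 2.0, 0.35]
[0.0, 0.0, -9.5, 1.8, 27.0, 2.0, 0.35]
[0.0, 0.0, -9.5, -2.6, 26.9, 2.0, 0.35]
[0.0, 0.0, -9.5, -7.0, 26.1, 2.0, 0.35]
[0.0, 0.0, -9.5, -11.2, 24.6, 2.0, 0.35]
[0.0, 0.0, -9.5, -15.1, 22.4, 2.0, 0.35]
[0.0, 0.0, -9.5, -18.6, 19.6, 2.0, 0.35]
```

Call:
{"fn": "send_rows", "kwargs": {
  "targets": [
    [0,0,-9.5,27,-4,2,0.35],
    [0,0,-9.5,27,0.5,2,0.35],
    [0,0,-9.5,26.5,5,2,0.35],
    [0,0,-9.5,25.5,9,2,0.35],
    [0,0,-9.5,23.5,13,2,0.35],
    [0,0,-9.5,21,17,2,0.35],
    [0,0,-9.5,18,20,2,0.35],
    [0,0,-9.5,14.5,23,2,0.35]
  ],
  "grip_force": 30
}}

```text
time: 2.0
position: [426.4, -463.6, 215.3]
ee_rot: [2.04, 2.389, -0.0]
ft_force: [0.2, 0.6, 0.7]
gripper_width: 0.654
```

Call:
{"fn": "send_rows", "kwargs": {
  "targets": [
    [0,0,-9.5,10.5,25,2,0.35],
    [0,0,-9.5,6,26.5,2,0.35],
    [0,0,-9.5,2,27,2,0.35],
    [0,0,-9.5,-2.5,27,2,0.35],
    [0,0,-9.5,-7,26,2,0.35],
    [0,0,-9.5,-11,24.5,2,0.35],
    [0,0,-9.5,-15,22.5,2,0.35],
    [0,0,-9.5,-18.5,19.5,2,0.35]
  ]
}}

```text
time: 3.0
position: [610.3, -350.1, 199.2]
ee_rot: [-0.137, -3.139, -0.0]
ft_force: [-0.2, 0.0, -1.2]
gripper_width: 0.649
```

```bash
python3 plan.py 611 -353 100 174 8 0.35
cat > wv.py <<'E'
from h import *
import sys
st=bot.read_state(); im=imaging.snapshot("wrist");k=1.5625
vis=cv2.resize(im[:,:,::-1],(800,600),interpolation=cv2.INTER_CUBIC)
for n in sys.argv[2:]:
    draw(vis,"wrist",bar(*G[n]) if n in G else tray(*trays()[int(n)]),k,st)
cv2.imwrite(f"pics/w{sys.argv[1]}.png",vis)
E
python3 wv.py 1 b1
```

```text
t 3.0 pos [ 610.3 -350.1  199.2] yaw 175.0 F [-0.2  0.  -1.2] w 55.2
dist 99.2 rot [ 0. -0.  1.] need rows 1.654008240363842 0.09453340876630313
[0.0, -0.0, 0.1, -0.1, -0.4, 12.4, 0.35]
[0.0, -0.0, 0.1, -0.1, -0.4, 12.4, 0.35]
[0.0, -0.0, 0.1, -0.1, -0.4, 12.4, 0.35]
[0.0, -0.0, 0.1, -0.1, -0.4, 12.4, 0.35]
[0.0, -0.0, 0.1, -0.1, -0.4, 12.4, 0.35]
[0.0, -0.0, 0.1, -0.1, -0.4, 12.4, 0.35]
[0.0, -0.0, 0.1, -0.1, -0.4, 12.4, 0.35]
[0.0, -0.0, 0.1, -0.1, -0.4, 12.4, 0.35]
```

View pics/w1.png

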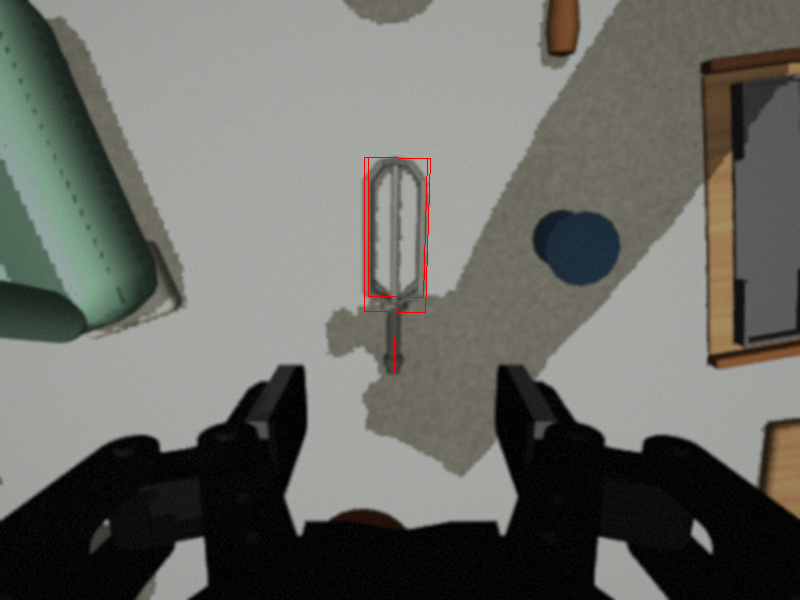

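The overlay matches the beater: cage at columns 370–427, stem end at (394,372). Descending.

Call:
{"fn": "send_rows", "kwargs": {
  "targets": [
    [0,0,0,-0.5,-1,40,0.35],
    [0,0,0,0,-1,40,0.35],
    [0,0,0,0,-1,40,0.35],
    [0,0,0,0,0,30,0.35],
    [0,0,0,0,0,20,0.35],
    [0,0,0,0,0,15,0.35],
    [0,0,0,0,0,6,0.35],
    [0,0,0,0,0,0,0.35]
  ]
}}

```text
time: 4.05
position: [610.1, -353.8, 8.7]
ee_rot: [0.146, 3.138, -0.0]
ft_force: [0.4, 0.6, 0.6]
gripper_width: 0.65
```

```bash
python3 plan.py 611 -353 6 174 1 0.35; python3 wv.py 2 b1
python3 - <<'E'
from h import *
im=imaging.snapshot("scene"); c=w2p("scene",[611,-353,40])[0].astype(int)
t=im[max(0,c[1]-60):c[1]+60,max(0,c[0]-80):c[0]+80,::-1]; cv2.imwrite("pics/s2.png",cv2.resize(t,(800,600),interpolation=cv2.INTER_CUBIC))
E
```

```text
t 4.05 pos [ 610.1 -353.8    8.7] yaw 174.7 F [0.4 0.6 0.6] w 55.2
dist 2.9 rot [-0.   0.   0.7] need rows 0.04867845892015232 0.06462461826400061
[-0.0, 0.0, 0.7, -0.8, 0.9, 2.7, 0.35]
```

View pics/w2.png

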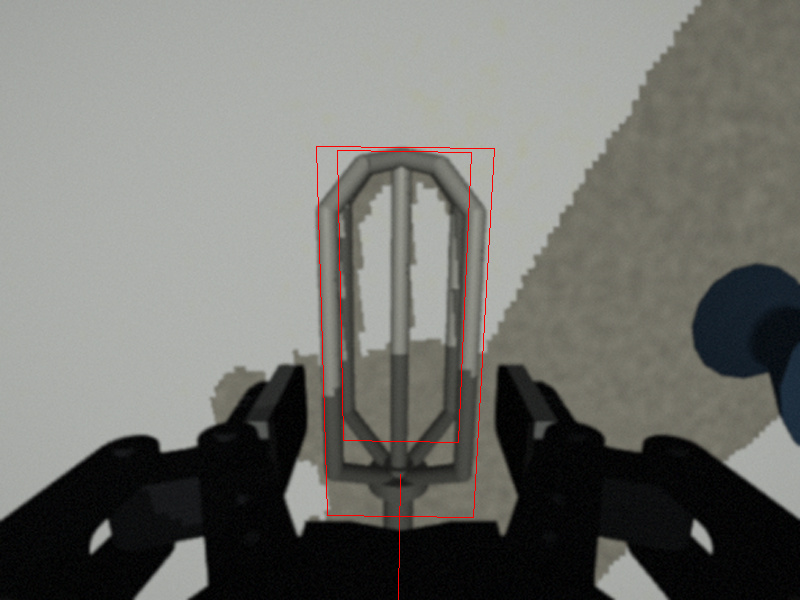

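View pics/s2.png

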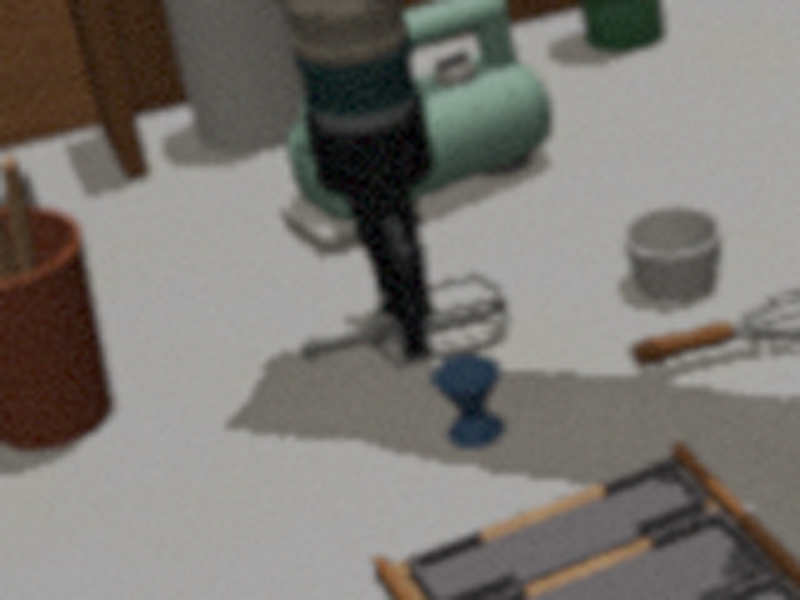

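Aligned: the beater sits between the pads, which stand at columns 305 and 498. Closing.

Call:
{"fn": "send_rows", "kwargs": {
  "targets": [
    [0,0,0.5,0,0.5,2.5,0.4],
    [0,0,0,0,0,0,1],
    [0,0,0,0,0,0,1],
    [0,0,0,0,0,0,1],
    [0,0,0,0,0,0,1],
    [0,0,0,0,0,0,1],
    [0,0,0,0,0,-15,1],
    [0,0,0,0,0,-30,1]
  ],
  "grip_force": 40
}}

```text
time: 5.15
position: [607.9, -351.8, 49.4]
ee_rot: [-0.159, -3.133, -0.004]
ft_force: [-0.1, -1.1, -0.5]
gripper_width: 0.441
```

```bash
python3 -c "
from h import *
print(trays())"; python3 wv.py 3; python3 plan.py 591.9 -32.1 130 184.5 12 1
```

```text
[(np.float64(580.9617949485763), np.float64(107.47632004197844), 4.5, 21), (np.float64(586.4539316495254), np.float64(37.69210668065948), 4.5, 29), (np.float64(591.9460683504747), np.float64(-32.092106680659484), 4.5, 29), (np.float64(597.4382050514238), np.float64(-101.87632004197845), 4.5, 21)]
t 5.2 pos [ 611.3 -354.    55.4] yaw 174.2 F [0.6 0.1 2.8] w 37.4
dist 331.0 rot [ -0.1   0.2 -10.3] need rows 5.517286734931825 0.9831124834156222
[-0.0, 0.0, -0.9, 4.3, 26.5, -6.3, 1.0]
[-0.0, 0.0, -0.9, 3.9, 26.6, -6.3, 1.0]
[-0.0, 0.0, -0.9, 3.5, 26.6, -6.3, 1.0]
[-0.0, 0.0, -0.9, 3.1, 26.7, -6.3, 1.0]
[-0.0, 0.0, -0.9, 2.7, 26.7, -6.3, 1.0]
[-0.0, 0.0, -0.9, 2.3, 26.8, -6.2, 1.0]
[-0.0, 0.0, -0.9, 1.9, 26.8, -6.2, 1.0]
[-0.0, 0.0, -0.9, 1.5, 26.8, -6.2, 1.0]
[-0.0, 0.0, -0.9, 1.1, 26.9, -6.2, 1.0]
[-0.0, 0.0, -0.9, 0.7, 26.9, -6.2, 1.0]
[-0.0, 0.0, -0.9, 0.3, 26.9, -6.2, 1.0]
[-0.0, 0.0, -0.9, -0.1, 26.9, -6.2, 1.0]
```

View pics/w3.png

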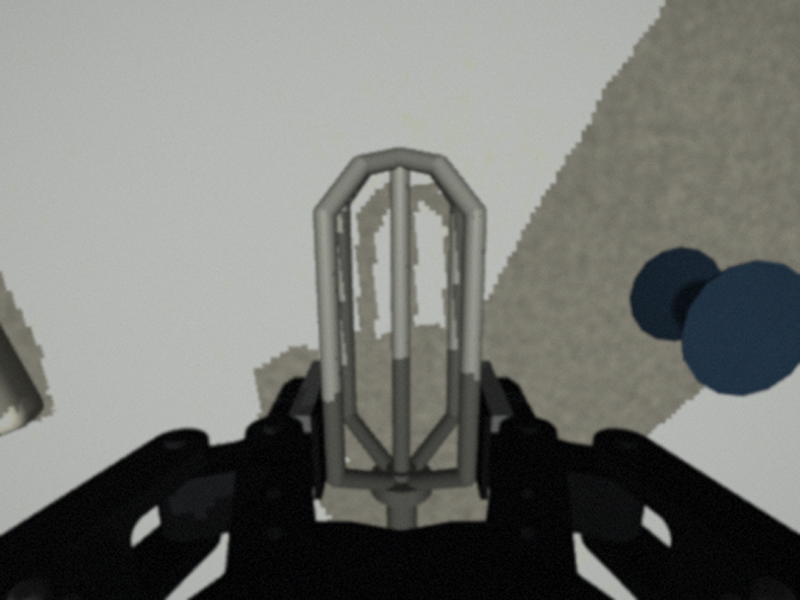

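The beater is held (width 37.4 mm) and level. Moving it to wide tray 2.

Call:
{"fn": "send_rows", "kwargs": {
  "targets": [
    [0,0,-1.3,6.5,39.5,-9.5,1],
    [0,0,-1.3,5.5,40,-9.5,1],
    [0,0,-1.3,4.5,40,-9.5,1],
    [0,0,-1.3,3.5,40,-9.5,1],
    [0,0,-1.3,2.5,40,-9.5,1],
    [0,0,-1.3,2,40,-9.5,1],
    [0,0,-1.3,1,40,-9.5,1],
    [0,0,-1.2,0,40,-9.5,1]
  ]
}}

```text
time: 6.2
position: [591.0, -31.4, 127.3]
ee_rot: [-0.124, 3.139, 0.0]
ft_force: [0.3, 0.1, -0.8]
gripper_width: 0.445
```

Call:
{"fn": "send_rows", "kwargs": {
  "targets": [
    [0,0,0,0,0,0,1],
    [0,0,0,0,0,0,1],
    [0,0,0,0,0,0,1],
    [0,0,0,0,0,15,1],
    [0,0,0,0,0,15,1],
    [0,0,0,0,0,15,1],
    [0,0,0,0,0,0,1],
    [0,0,0,0,0,0,1]
  ]
}}

```text
time: 7.2
position: [591.5, -32.7, 81.7]
ee_rot: [0.123, -3.139, -0.0]
ft_force: [0.2, 0.2, 0.6]
gripper_width: 0.439
```

```bash
python3 plan.py 591.9 -32.1 14 184.5 1 1; python3 wv.py 4 1 2 3
```

```text
t 7.2 pos [591.5 -32.7  81.7] yaw -175.5 F [0.2 0.2 0.6] w 37.3
dist 67.7 rot [ 0. -0. -0.] need rows 1.1278666180011248 0.002098769240762923
[0.0, -0.0, -0.0, -0.4, 0.5, 67.7, 1.0]
```

View pics/w4.png

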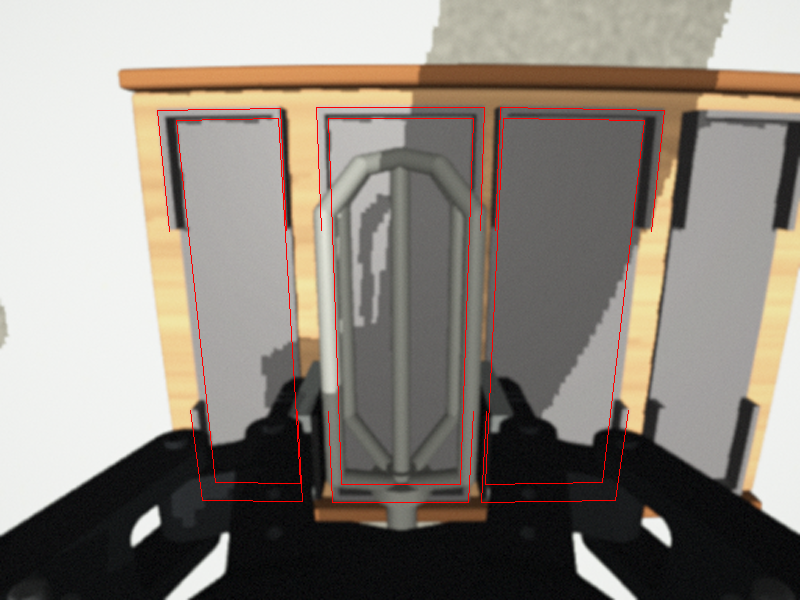

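Call:
{"fn": "send_rows", "kwargs": {
  "targets": [
    [0,0,0,0,1,25,1],
    [0,0,0,0,0,20,1],
    [0,0,0,0,0,12,1],
    [0,0,0,0,0,7,1],
    [0,0,0,0,0,3,1],
    [0,0,0,0,0,0,1],
    [0,0,0,0,0,0,1],
    [0,0,0,0,0,0,1]
  ]
}}

```text
time: 8.25
position: [591.8, -31.7, 15.3]
ee_rot: [-0.123, 3.138, -0.0]
ft_force: [0.3, -0.1, -1.0]
gripper_width: 0.438
```

```bash
python3 plan.py 591.9 -32.1 14 184.5 1 1; python3 wv.py 5
```

```text
t 8.25 pos [591.8 -31.7  15.3] yaw -175.5 F [ 0.3 -0.1 -1. ] w 37.2
dist 1.3 rot [-0.  0. -0.] need rows 0.022260340252093256 0.00497652734810654
[-0.0, 0.0, -0.0, -0.1, -0.4, 1.3, 1.0]
```

View pics/w5.png

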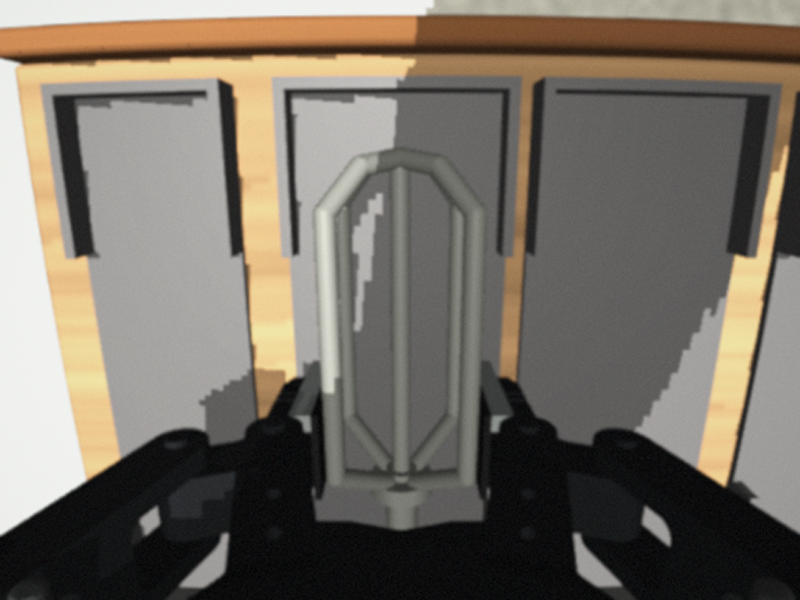

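Centred in the tray, about 1 mm above its floor. Releasing gently, then lifting.

Call:
{"fn": "send_rows", "kwargs": {
  "targets": [
    [0,0,0,0,0,1,1],
    [0,0,0,0,0,0,0.5],
    [0,0,0,0,0,0,0.46],
    [0,0,0,0,0,0,0.42],
    [0,0,0,0,0,0,0.42],
    [0,0,0,0,0,-15,0.42],
    [0,0,0,0,0,-40,0.42],
    [0,0,0,0,0,-50,0.42]
  ]
}}

```text
time: 9.3
position: [590.5, -31.6, 119.8]
ee_rot: [0.123, -3.137, -0.001]
ft_force: [0.2, -1.5, -0.5]
gripper_width: 0.579
```

```bash
python3 wv.py 6 1 2; python3 plan.py 404 226 120 190 8 .35
```

```text
t 9.35 pos [595.9 -32.3 128.2] yaw -175.5 F [ 0.4 -0.9  4.5] w 49.0
dist 321.9 rot [-0.2  0.6 -5.5] need rows 5.364605264333831 0.5285606410224064
[-0.0, 0.1, -0.7, 21.4, 34.1, 0.7, 0.35]
[-0.0, 0.1, -0.7, 21.0, 34.3, 0.7, 0.35]
[-0.0, 0.1, -0.7, 20.6, 34.6, 0.8, 0.35]
[-0.0, 0.1, -0.7, 20.1, 34.8, 0.8, 0.35]
[-0.0, 0.1, -0.7, 19.7, 35.1, 0.9, 0.35]
[-0.0, 0.1, -0.7, 19.3, 35.3, 0.9, 0.35]
[-0.0, 0.1, -0.7, 18.9, 35.5, 1.0, 0.35]
[-0.0, 0.1, -0.7, 18.4, 35.7, 1.0, 0.35]
```

View pics/w6.png

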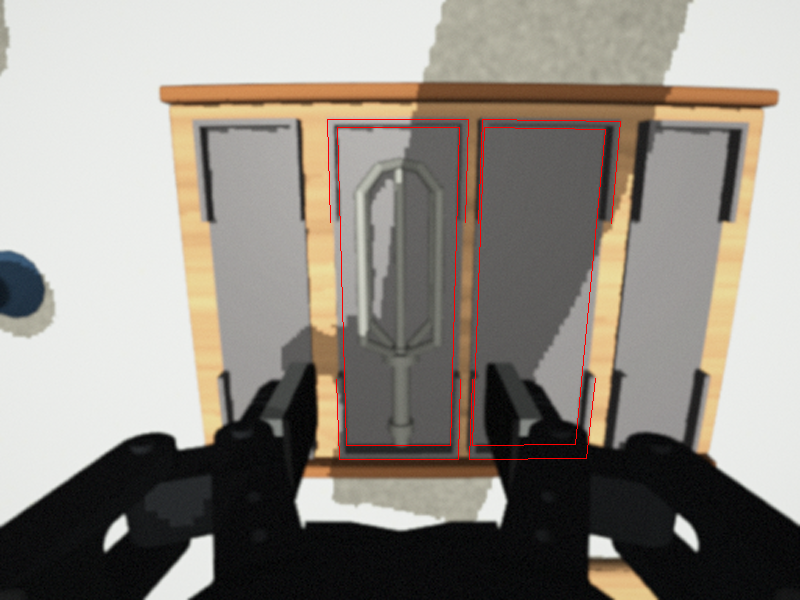

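```bash
cat > chk.py <<'E'
from h import *
import sys
# project 800x600 px pts (u,v,z) to tray frame of tray i
st=bot.read_state(); imaging.snapshot("wrist"); i=int(sys.argv[1]); t=trays()[i]
a=np.radians(t[2])
for s in sys.argv[2:]:
    u,v,z=map(float,s.split(','))
    p=p2w("wrist",[[u/1.5625,v/1.5625]],z,st)[0]-[t[0],t[1],0]
    print(s,(np.cos(a)*p[0]+np.sin(a)*p[1]).round(1),(-np.sin(a)*p[0]+np.cos(a)*p[1]).round(1))
E
python3 chk.py 2 400,160,27 400,442,27 397,122,18 399,448,8 355,190,46 442,190,46
python3 - <<'E'
from h import *
im=imaging.snapshot("wrist");cv2.imwrite("pics/c6.png",cv2.resize(im[220:320,200:330,::-1],(780,600),interpolation=cv2.INTER_CUBIC))
E
```

```text
400,160,27 -61.7 -0.1
400,442,27 83.8 -0.1
397,122,18 -78.9 -1.5
399,448,8 99.2 -0.7
355,190,46 -49.3 -19.3
442,190,46 -49.3 18.0
```

View pics/c6.png

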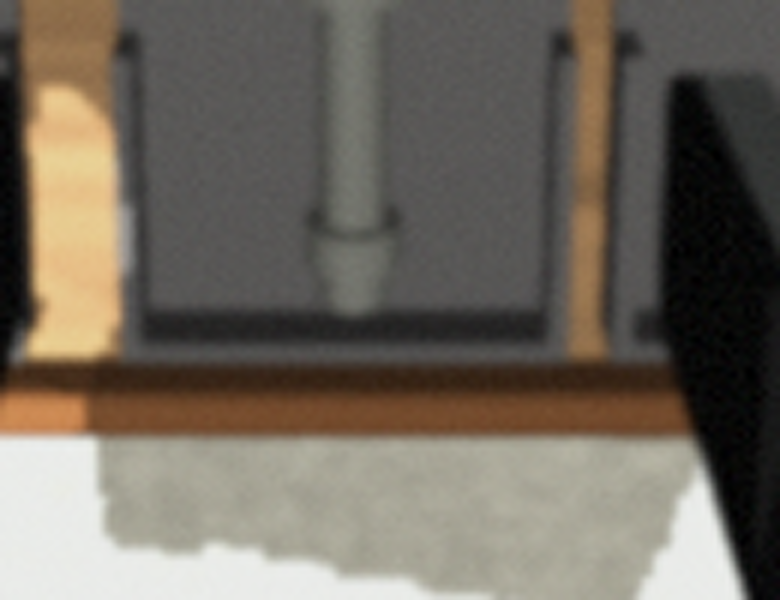

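```bash
cat > wb.py <<'E'
from h import *
import sys
# wb.py tag trayidx dx dy yaw h s0 : overlay object in tray
tag=sys.argv[1];i=int(sys.argv[2]);dx,dy,dyaw,h,s0=map(float,sys.argv[3:8])
t=trays()[i];a=np.radians(t[2])
x=t[0]+np.cos(a)*dx-np.sin(a)*dy;y=t[1]+np.sin(a)*dx+np.cos(a)*dy
for cam_ in("wrist","top","scene"):
    st=bot.read_state(); im=imaging.snapshot(cam_);k=1.5625 if cam_=="wrist" else 6
    vis=cv2.resize(im[:,:,::-1],None,fx=k,fy=k,interpolation=cv2.INTER_CUBIC)
    draw(vis,cam_,tray(*t),k,st,(0,255,0)); draw(vis,cam_,bar(x,y,t[2]+dyaw,h,s0,8),k,st)
    if cam_!="wrist":
        c=w2p(cam_,[x,y,15])[0]*k;cx,cy=int(c[0]),int(c[1]);vis=vis[max(cy-225,0):cy+225,max(cx-250,0):cx+250]
    cv2.imwrite(f"pics/wb{tag}_{cam_}.png",vis)
E
python3 wb.py 6 2 0 0 0 19 22
```

```text
(no output)
```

View pics/wb6_wrist.png

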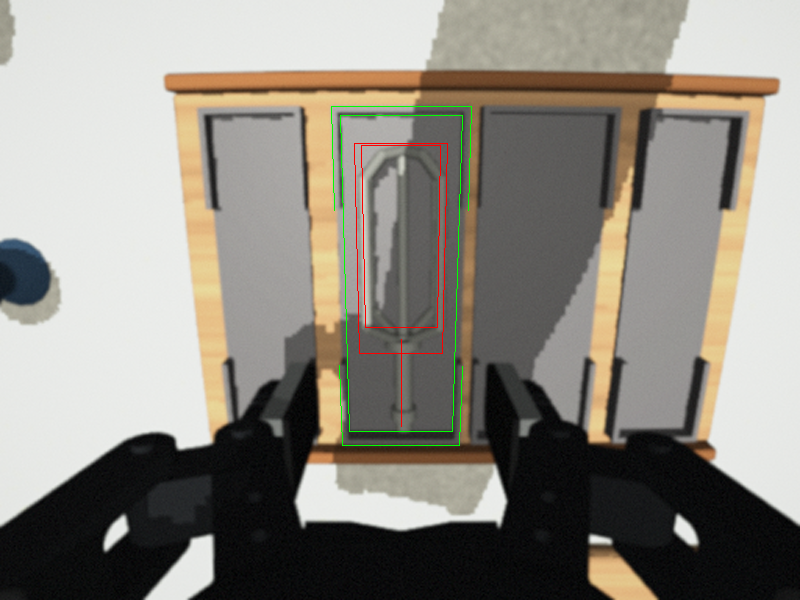

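View pics/wb6_scene.png

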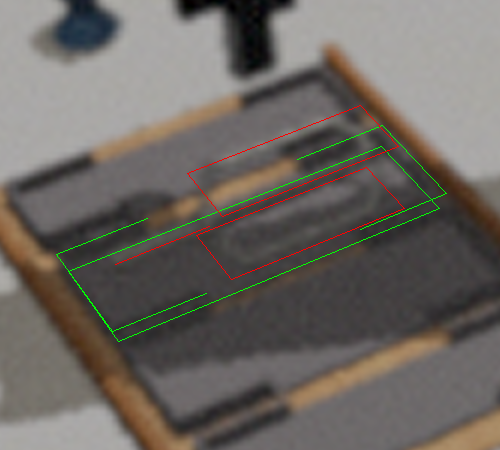

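The first beater lies inside its tray to within about 2 mm of the model overlay. On to beater 2.

Call:
{"fn": "send_rows", "kwargs": {
  "targets": [
    [0,0,-0.7,21,34,0,0.35],
    [0,0,-0.7,20.5,34,0,0.35],
    [0,0,-0.7,20.5,34.5,0,0.35],
    [0,0,-0.7,20,34.5,0,0.35],
    [0,0,-0.7,19.5,35,0,0.35],
    [0,0,-0.7,19.5,35.5,0,0.35],
    [0,0,-0.7,19,35.5,0,0.35],
    [0,0,-0.7,18.5,36,0,0.35]
  ]
}}

```text
time: 10.6
position: [398.0, 226.6, 117.3]
ee_rot: [0.276, -3.126, 0.001]
ft_force: [-0.3, 0.7, 0.5]
gripper_width: 0.654
```

```bash
python3 wv.py 7 b2; python3 plan.py 404 226 6 190 1 .35
```

```text
t 10.65 pos [394.7 229.  117. ] yaw -169.7 F [-3.   1.2  0.3] w 55.3
dist 111.4 rot [ 0.1 -0.4  0.3] need rows 1.857035400957497 0.048023346204374796
[0.1, -0.4, 0.3, -9.4, -5.0, 110.9, 0.35]
```

View pics/w7.png

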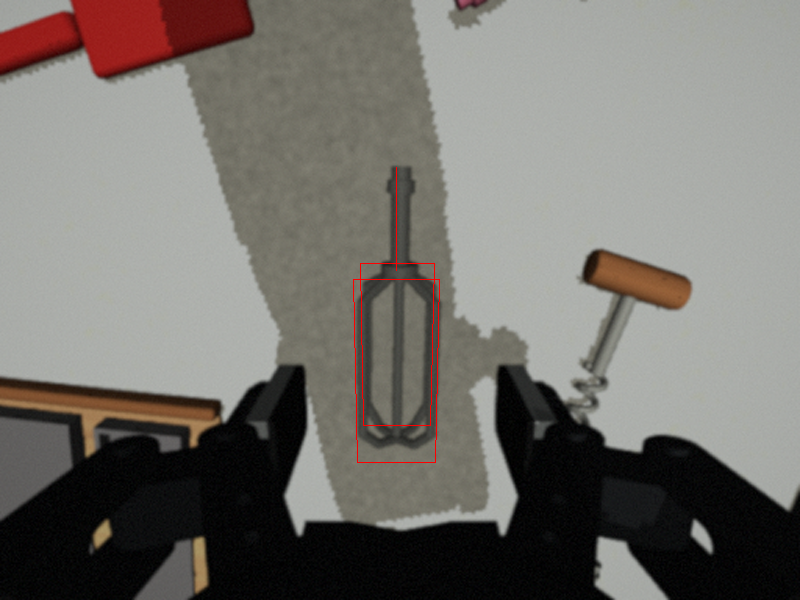

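Call:
{"fn": "send_rows", "kwargs": {
  "targets": [
    [0,0,0,0,0,15,0.35],
    [0,0,0,0,0,20,0.35],
    [0,0,0,0,0,15,0.35],
    [0,0,0,0,0,0,0.35],
    [0,0,0,0,0,0,0.35],
    [0,0,0,0,0,0,0.35],
    [0,0,0,0,0,0,0.35],
    [0,0,0,0,0,0,0.35]
  ]
}}

```text
time: 11.65
position: [400.6, 226.3, 69.2]
ee_rot: [-0.276, 3.129, 0.0]
ft_force: [0.4, 1.1, 0.8]
gripper_width: 0.65
```

```bash
python3 wv.py 8 b2; python3 plan.py 404 226 6 190 1 .35
```

```text
t 11.7 pos [400.5 226.3  69.1] yaw -169.9 F [0.3 0.3 0.7] w 55.1
dist 63.2 rot [0.  0.  0.1] need rows 1.053605529484086 0.008639308384934562
[0.0, 0.0, 0.1, -3.4, -1.0, 63.1, 0.35]
```

View pics/w8.png

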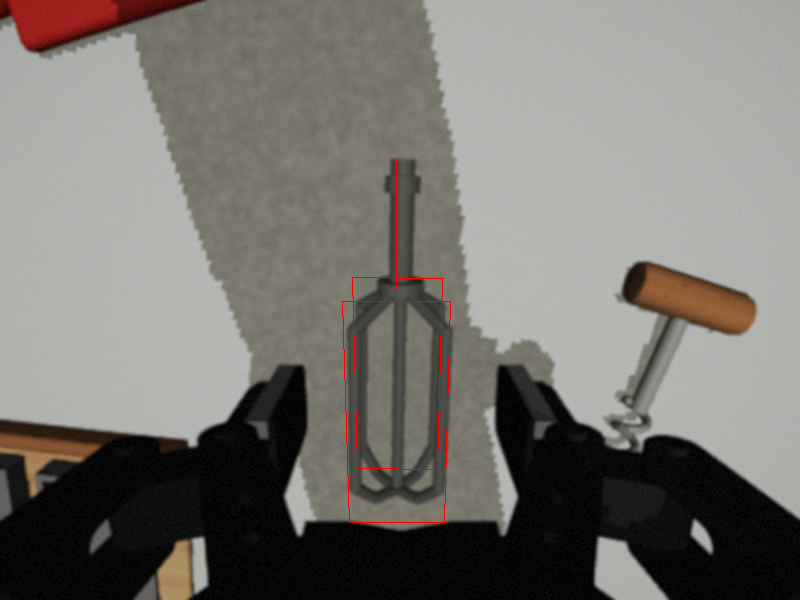

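Call:
{"fn": "send_rows", "kwargs": {
  "targets": [
    [0,0,0,-3.5,0,25,0.35],
    [0,0,0,0,0,20,0.35],
    [0,0,0,0,0,12,0.35],
    [0,0,0,0,0,6,0.35],
    [0,0,0,0,0,0,0.35],
    [0,0,0,0,0,0,0.4],
    [0,0,0,0,0,0,1],
    [0,0,0,0,0,0,1]
  ]
}}

```text
time: 12.7
position: [404.7, 227.2, 6.6]
ee_rot: [-0.276, 3.128, 0.001]
ft_force: [0.1, 0.4, 4.1]
gripper_width: 0.438
```

Call:
{"fn": "send_rows", "kwargs": {
  "targets": [
    [0,0,0,0,0,0,1],
    [0,0,0,0,0,0,1],
    [0,0,0,0,0,0,1],
    [0,0,0,0,0,-15,1],
    [0,0,0,0,0,-30,1],
    [0,0,0,0,0,-40,1],
    [0,0,0,0,0,0,1],
    [0,0,0,0,0,0,1]
  ]
}}

```text
time: 13.7
position: [403.2, 226.6, 90.7]
ee_rot: [0.276, -3.129, 0.0]
ft_force: [-1.1, -0.1, -2.0]
gripper_width: 0.437
```

```bash
python3 wv.py 9; python3 plan.py 586.5 38.2 100 184.5 8 1
```

```text
t 13.75 pos [402.6 226.4  90. ] yaw -169.9 F [-0.9 -0.  -1.5] w 37.2
dist 263.3 rot [-0.  -0.1  5.6] need rows 4.388618483722429 0.5311579739120565
[-0.0, -0.0, 0.7, -18.5, -27.2, -1.3, 1.0]
[-0.0, -0.0, 0.7, -18.8, -27.0, -1.3, 1.0]
[-0.0, -0.0, 0.7, -19.2, -26.7, -1.3, 1.0]
[-0.0, -0.0, 0.7, -19.5, -26.5, -1.3, 1.0]
[-0.0, -0.0, 0.7, -19.8, -26.2, -1.3, 1.0]
[-0.0, -0.0, 0.7, -20.1, -26.0, -1.3, 1.0]
[-0.0, -0.0, 0.7, -20.5, -25.8, -1.3, 1.0]
[-0.0, -0.0, 0.7, -20.8, -25.5, -1.3, 1.0]
```

View pics/w9.png

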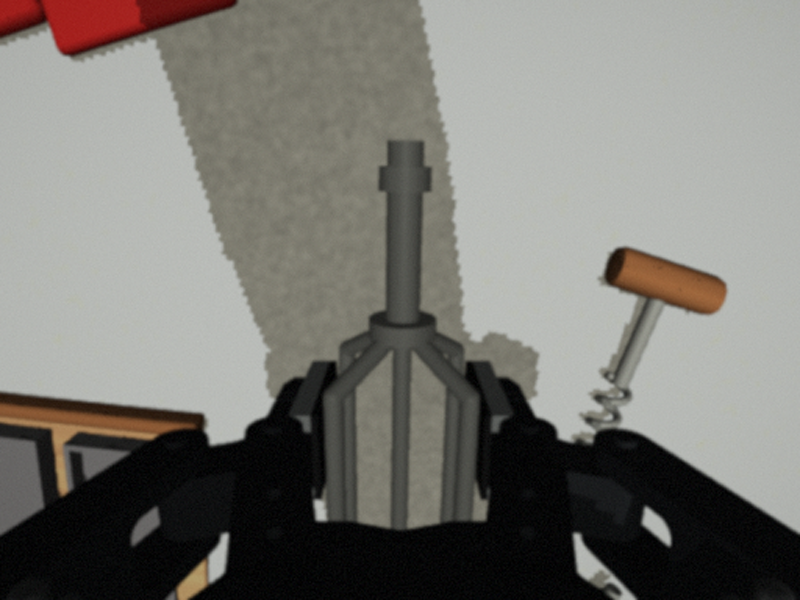

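Beater 2 is held, so moving it over wide tray 1.

Call:
{"fn": "send_rows", "kwargs": {
  "targets": [
    [0,0,0.7,-18.5,-27,-2,1],
    [0,0,0.7,-19,-27,-2,1],
    [0,0,0.7,-19,-26.5,-2,1],
    [0,0,0.7,-19.5,-26.5,-2,1],
    [0,0,0.7,-20,-26,-2,1],
    [0,0,0.7,-20,-26,0,1],
    [0,0,0.7,-20.5,-26,0,1],
    [0,0,0.7,-21,-25.5,0,1]
  ]
}}

```text
time: 14.75
position: [586.8, 38.2, 98.7]
ee_rot: [0.122, -3.135, -0.001]
ft_force: [0.8, 0.7, -0.8]
gripper_width: 0.442
```

Call:
{"fn": "send_rows", "kwargs": {
  "targets": [
    [0,0,0,0,0,0,1],
    [0,0,0,0,0,0,1],
    [0,0,0,0,0,10,1],
    [0,0,0,0,0,10,1],
    [0,0,0,0,0,0,1],
    [0,0,0,0,0,0,1],
    [0,0,0,0,0,0,1],
    [0,0,0,0,0,0,1]
  ]
}}

```text
time: 15.75
position: [588.2, 39.0, 81.2]
ee_rot: [-0.123, 3.138, -0.0]
ft_force: [0.3, -0.2, -0.5]
gripper_width: 0.441
```

```bash
python3 plan.py 586.5 38.2 14 184.5 1 1; python3 wv.py 10 0 1 2
```

```text
t 15.75 pos [588.2  39.   81.2] yaw -175.5 F [ 0.3 -0.2 -0.5] w 37.5
dist 67.2 rot [-0.  0. -0.] need rows 1.120664204772696 0.004913417713131466
[-0.0, 0.0, -0.0, 1.8, -0.6, 67.2, 1.0]
```

View pics/w10.png

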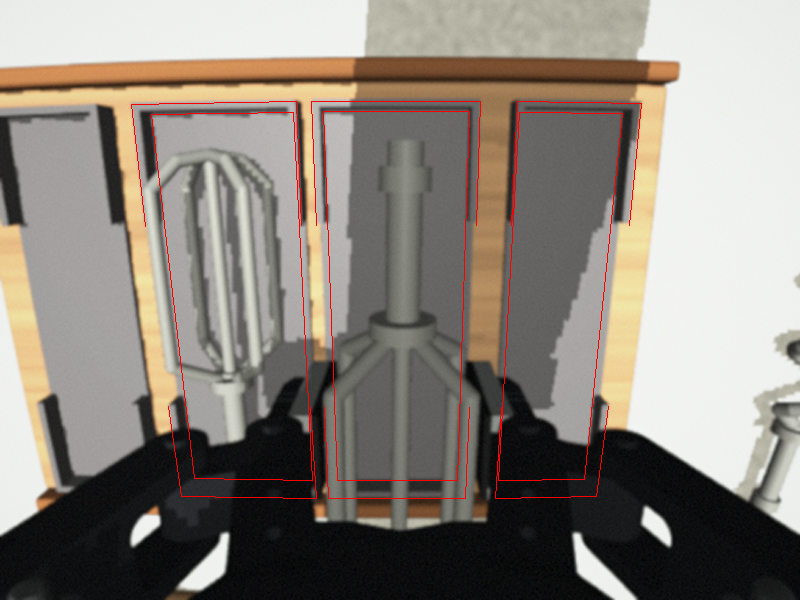

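Call:
{"fn": "send_rows", "kwargs": {
  "targets": [
    [0,0,0,1.5,0,25,1],
    [0,0,0,0,0,20,1],
    [0,0,0,0,0,12,1],
    [0,0,0,0,0,7,1],
    [0,0,0,0,0,2.5,1],
    [0,0,0,0,0,0,1],
    [0,0,0,0,0,0,1],
    [0,0,0,0,0,0,1]
  ]
}}

```text
time: 16.8
position: [586.8, 38.9, 14.7]
ee_rot: [-0.123, 3.138, -0.0]
ft_force: [-0.0, -0.2, 0.2]
gripper_width: 0.436
```

```bash
python3 plan.py 586.5 38.2 14 184.5 1 1; python3 wv.py 11
```

```text
t 16.8 pos [586.8  38.9  14.7] yaw -175.5 F [-0.  -0.2  0.2] w 37.1
dist 1.0 rot [-0.   0.1 -0. ] need rows 0.01651948158600867 0.00538580156119462
[-0.0, 0.1, -0.0, 0.3, -0.7, 0.7, 1.0]
```

View pics/w11.png

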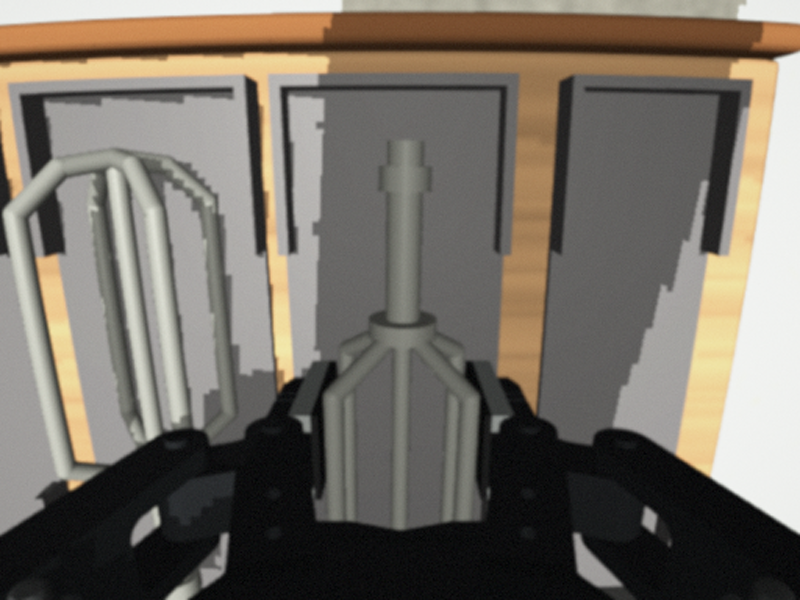

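Call:
{"fn": "send_rows", "kwargs": {
  "targets": [
    [0,0,0,0,0,0.5,1],
    [0,0,0,0,0,0,0.5],
    [0,0,0,0,0,0,0.46],
    [0,0,0,0,0,0,0.44],
    [0,0,0,0,0,0,0.44],
    [0,0,0,0,0,-15,0.44],
    [0,0,0,0,0,-40,0.44],
    [0,0,0,0,0,-50,0.44]
  ]
}}

```text
time: 17.85
position: [585.4, 38.9, 119.8]
ee_rot: [0.123, -3.137, -0.0]
ft_force: [1.1, -0.4, -0.3]
gripper_width: 0.56
```

```bash
python3 wv.py 12; python3 wb.py 12 1 0 0 180 19 22;  python3 plan.py 606 230 110 176 8 .47
```

```text
t 18.05 pos [588.   38.8 121.4] yaw -175.5 F [ 0.1 -0.2 -0.7] w 47.6
dist 192.3 rot [-0.   0.3  8.5] need rows 3.2056799626448873 0.8079464245192124
[-0.0, 0.0, 1.1, -4.1, 23.6, 1.4, 0.47]
[-0.0, 0.0, 1.1, -3.7, 23.7, 1.4, 0.47]
[-0.0, 0.0, 1.1, -3.2, 23.8, 1.4, 0.47]
[-0.0, 0.0, 1.1, -2.8, 23.8, 1.4, 0.47]
[-0.0, 0.0, 1.1, -2.3, 23.9, 1.4, 0.47]
[-0.0, 0.0, 1.1, -1.9, 23.9, 1.4, 0.47]
[-0.0, 0.0, 1.1, -1.5, 24.0, 1.4, 0.47]
[-0.0, 0.0, 1.1, -1.0, 24.0, 1.4, 0.47]
```

View pics/wb12_wrist.png

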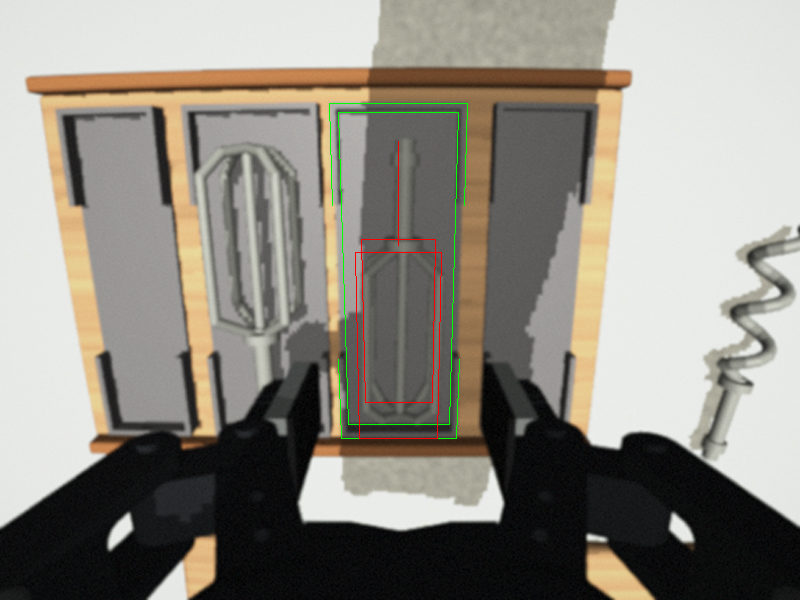

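Both beaters are in: the second is about 2 mm off centre and within ±2 mm lengthwise. Now hook 1 at (606,230).

Call:
{"fn": "send_rows", "kwargs": {
  "targets": [
    [0,0,1,-4,23.5,1,0.47],
    [0,0,1,-4,23.5,1,0.47],
    [0,0,1,-3,24,1,0.47],
    [0,0,1,-3,24,1,0.47],
    [0,0,1,-2.5,24,1,0.47],
    [0,0,1,-2,24,1,0.47],
    [0,0,1,-1.5,24,1,0.47],
    [0,0,1,-1,24,1,0.47]
  ]
}}

```text
time: 19.05
position: [602.7, 230.8, 109.1]
ee_rot: [-0.097, -3.137, 0.002]
ft_force: [0.0, -0.4, 0.2]
gripper_width: 0.531
```

Call:
{"fn": "send_rows", "kwargs": {
  "targets": [
    [0,0,0,0,0,15,0.47],
    [0,0,0,0,0,20,0.47],
    [0,0,0,0,0,15,0.47],
    [0,0,0,0,0,0,0.47],
    [0,0,0,0,0,0,0.47],
    [0,0,0,0,0,0,0.47],
    [0,0,0,0,0,0,0.47],
    [0,0,0,0,0,0,0.47]
  ]
}}

```text
time: 20.05
position: [604.5, 230.5, 61.4]
ee_rot: [0.096, 3.139, 0.0]
ft_force: [-0.8, 0.1, -0.6]
gripper_width: 0.529
```

```bash
python3 wv.py 13 h1;  python3 plan.py 606 230 2 176 1 .47
```

```text
t 20.1 pos [604.3 230.5  61.2] yaw 176.5 F [ 0.1 -0.8 -0.1] w 45.1
dist 59.2 rot [0.  0.  0.5] need rows 0.9867894920403238 0.04619241723345447
[0.0, 0.0, 0.5, -1.7, -0.4, 59.2, 0.47]
```

View pics/w13.png

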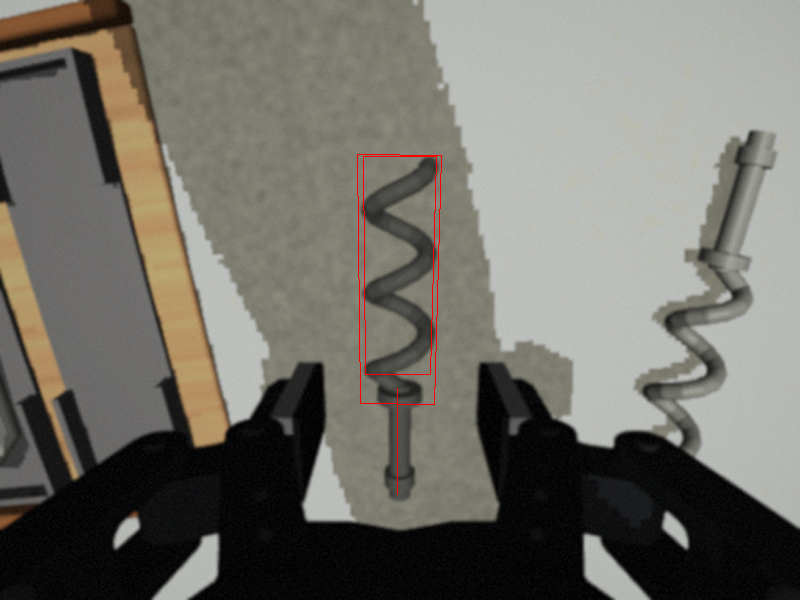

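Hook 1 matches its overlay and is centred at column 400. Descending and gripping.

Call:
{"fn": "send_rows", "kwargs": {
  "targets": [
    [0,0,0.5,-1.5,0,22,0.47],
    [0,0,0,0,0,18,0.47],
    [0,0,0,0,0,12,0.47],
    [0,0,0,0,0,6,0.47],
    [0,0,0,0,0,0,0.47],
    [0,0,0,0,0,0,0.47],
    [0,0,0,0,0,0,1],
    [0,0,0,0,0,0,1]
  ]
}}

```text
time: 21.1
position: [606.5, 230.5, 3.7]
ee_rot: [0.11, 3.138, 0.001]
ft_force: [0.2, -0.0, 1.8]
gripper_width: 0.32
```

Call:
{"fn": "send_rows", "kwargs": {
  "targets": [
    [0,0,0,0,0,0,1],
    [0,0,0,0,0,0,1],
    [0,0,0,0,0,0,1],
    [0,0,0,0,0,-15,1],
    [0,0,0,0,0,-30,1],
    [0,0,0,0,0,-40,1],
    [0,0,0,0,0,0,1],
    [0,0,0,0,0,0,1]
  ]
}}

```text
time: 22.1
position: [604.9, 230.1, 87.5]
ee_rot: [-0.11, -3.139, 0.001]
ft_force: [-1.1, 0.2, -1.2]
gripper_width: 0.317
```

```bash
python3 wv.py 14;  python3 plan.py 581 107.5 90 184.5 8 1
```

```text
t 22.15 pos [604.3 229.9  86.6] yaw 176.0 F [-0.4  0.2 -0.7] w 27.4
dist 124.7 rot [-0.  -0.2 -8.5] need rows 2.0777894307769453 0.8117886792230063
[-0.0, -0.0, -1.1, 1.8, -15.5, -0.4, 1.0]
[-0.0, -0.0, -1.1, 2.1, -15.4, -0.4, 1.0]
[-0.0, -0.0, -1.1, 2.4, -15.4, -0.4, 1.0]
[-0.0, -0.0, -1.1, 2.7, -15.3, -0.4, 1.0]
[-0.0, -0.0, -1.1, 3.0, -15.3, -0.4, 1.0]
[-0.0, -0.0, -1.1, 3.3, -15.2, -0.4, 1.0]
[-0.0, -0.0, -1.1, 3.5, -15.2, -0.4, 1.0]
[-0.0, -0.0, -1.1, 3.8, -15.1, -0.4, 1.0]
```

View pics/w14.png

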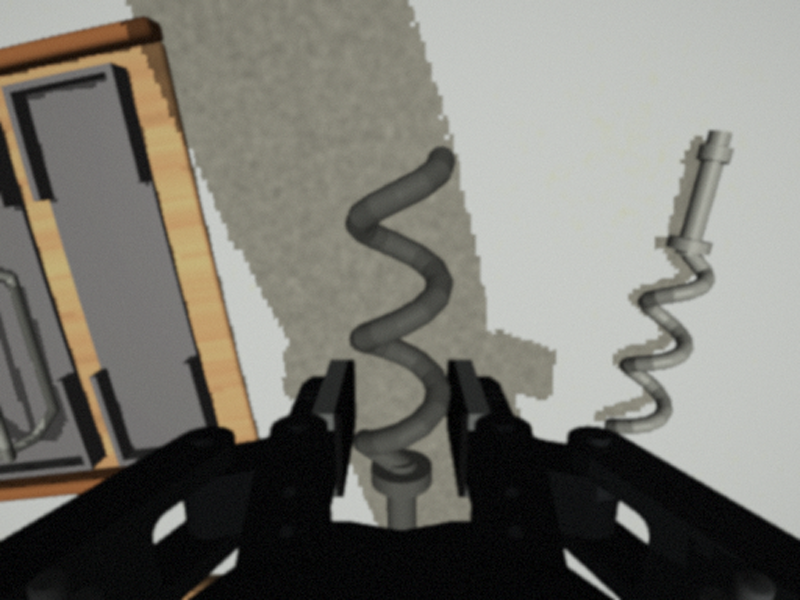

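Hook 1 is held (27.4 mm). Moving it to narrow tray 0.

Call:
{"fn": "send_rows", "kwargs": {
  "targets": [
    [0,0,-2.1,4,-31,0,1],
    [0,0,-2.1,5,-31,0,1],
    [0,0,-2.1,6.5,-30.5,0,1],
    [0,0,-2.2,7,-30,0,1],
    [0,0,0,0,0,10,1],
    [0,0,0,0,0,0,1],
    [0,0,0,0,0,0,1],
    [0,0,0,0,0,0,1]
  ]
}}

```text
time: 23.15
position: [581.4, 108.9, 77.8]
ee_rot: [-0.124, 3.139, 0.0]
ft_force: [0.3, 0.6, -0.3]
gripper_width: 0.321
```

```bash
python3 plan.py 581 107.5 12 184.5 1 1; python3 wv.py 15 0 1
```

```text
t 23.15 pos [581.4 108.9  77.8] yaw -175.5 F [ 0.3  0.6 -0.3] w 27.3
dist 65.8 rot [0. 0. 0.] need rows 1.097442433340426 0.0038583713897144276
[0.0, 0.0, 0.0, 0.5, -1.3, 65.8, 1.0]
```

View pics/w15.png

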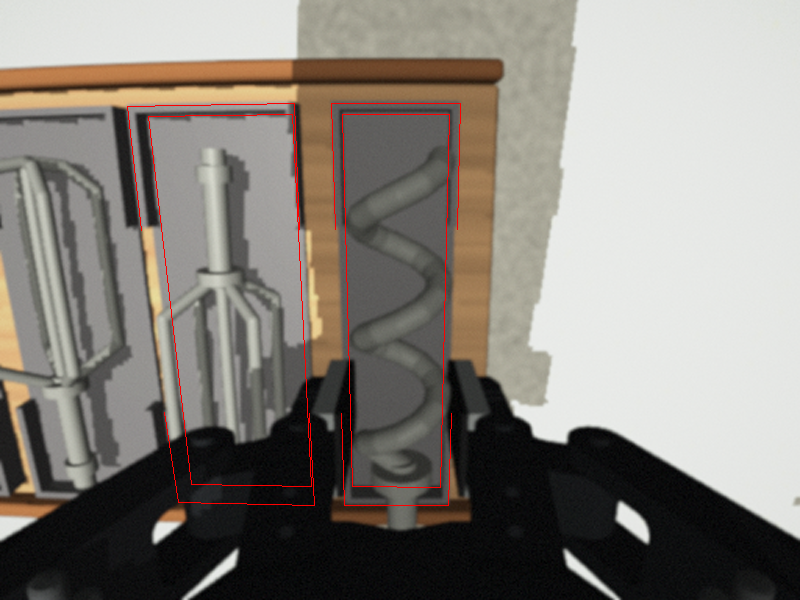

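Call:
{"fn": "send_rows", "kwargs": {
  "targets": [
    [0,0,0,0.5,-1,25,1],
    [0,0,0,0,0,20,1],
    [0,0,0,0,0,12,1],
    [0,0,0,0,0,6,1],
    [0,0,0,0,0,2.5,1],
    [0,0,0,0,0,0,1],
    [0,0,0,0,0,0,1],
    [0,0,0,0,0,0,1]
  ]
}}

```text
time: 24.2
position: [581.2, 107.1, 12.8]
ee_rot: [-0.123, 3.138, 0.0]
ft_force: [0.2, 1.6, -0.6]
gripper_width: 0.322
```

```bash
python3 plan.py 581 107.5 12 184.5 1 1; python3 wv.py 16
```

```text
t 24.2 pos [581.2 107.1  12.8] yaw -175.5 F [ 0.2  1.6 -0.6] w 27.4
dist 0.9 rot [-0.  0. -0.] need rows 0.015132389814506942 0.005089201517882356
[-0.0, 0.0, -0.0, 0.1, 0.4, 0.8, 1.0]
```

View pics/w16.png

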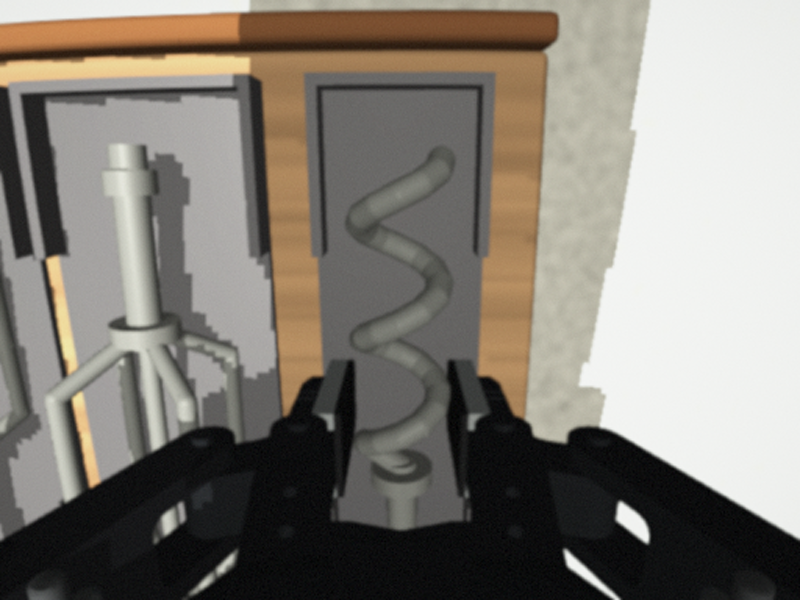

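Centred in the tray (inner walls at columns 320–480, coil at 348–452). Releasing.

Call:
{"fn": "send_rows", "kwargs": {
  "targets": [
    [0,0,0,0,0,1,1],
    [0,0,0,0,0,0,0.62],
    [0,0,0,0,0,0,0.58],
    [0,0,0,0,0,0,0.56],
    [0,0,0,0,0,0,0.56],
    [0,0,0,0,0,-15,0.56],
    [0,0,0,0,0,-40,0.56],
    [0,0,0,0,0,-50,0.5]
  ]
}}

```text
time: 25.25
position: [579.9, 107.0, 117.3]
ee_rot: [0.123, -3.137, 0.0]
ft_force: [1.0, 0.1, -0.5]
gripper_width: 0.496
```

```bash
python3 wb.py 17 0 0 0 0 14 20;  python3 plan.py 602 352 110 168 8 .47
```

```text
t 25.4 pos [584.4 107.3 121.3] yaw -175.5 F [-0.3 -0.3 -0.7] w 42.2
dist 245.6 rot [ 0.1  0.5 16.5] need rows 4.092964588204465 1.5702164193634114
[0.0, 0.1, 2.1, -4.6, 30.3, 1.5, 0.47]
[0.0, 0.1, 2.1, -3.5, 30.5, 1.4, 0.47]
[0.0, 0.1, 2.1, -2.4, 30.6, 1.4, 0.47]
[0.0, 0.1, 2.1, -1.3, 30.6, 1.4, 0.47]
[0.0, 0.1, 2.1, -0.2, 30.7, 1.4, 0.47]
[0.0, 0.1, 2.1, 0.9, 30.7, 1.4, 0.47]
[0.0, 0.1, 2.1, 2.0, 30.6, 1.4, 0.47]
[0.0, 0.1, 2.1, 3.1, 30.5, 1.4, 0.47]
```

View pics/wb17_wrist.png

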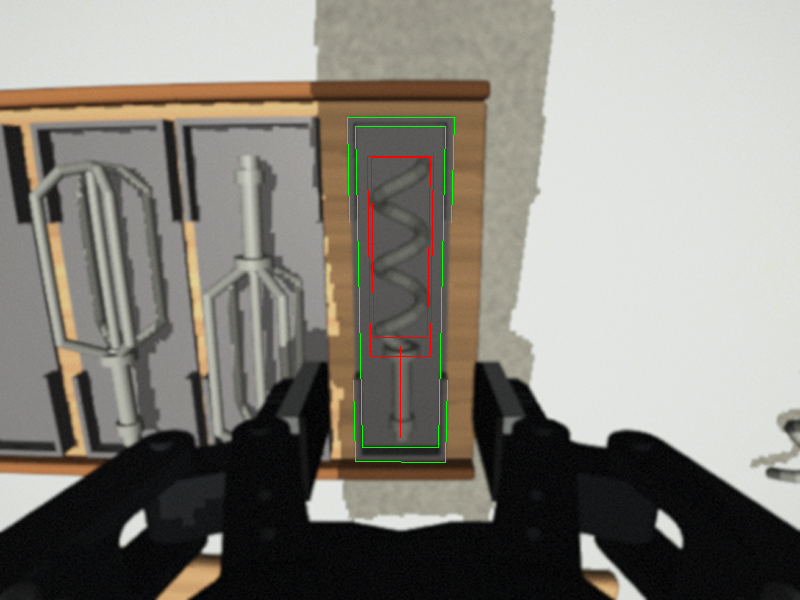

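Hook 1 is in and matches its overlay exactly. On to hook 2.

Call:
{"fn": "send_rows", "kwargs": {
  "targets": [
    [0,0,2,-4.5,30.5,1,0.47],
    [0,0,2,-3.5,30.5,1,0.47],
    [0,0,2,-2.5,30.5,1,0.47],
    [0,0,2,-1,30.5,1,0.47],
    [0,0,2,0,30.5,1,0.47],
    [0,0,2,1,30.5,1,0.47],
    [0,0,2,2,30.5,1,0.47],
    [0,0,2.2,3,30.5,1,0.47]
  ]
}}

```text
time: 26.4
position: [596.2, 352.0, 107.3]
ee_rot: [-0.323, -3.123, 0.002]
ft_force: [-0.3, -0.4, 0.2]
gripper_width: 0.531
```

Call:
{"fn": "send_rows", "kwargs": {
  "targets": [
    [0,0,0,0,0,15,0.47],
    [0,0,0,0,0,20,0.47],
    [0,0,0,0,0,15,0.47],
    [0,0,0,0,0,0,0.47],
    [0,0,0,0,0,0,0.47],
    [0,0,0,0,0,0,0.47],
    [0,0,0,0,0,0,0.47],
    [0,0,0,0,0,0,0.47]
  ]
}}

```text
time: 27.4
position: [597.3, 351.5, 58.9]
ee_rot: [0.321, 3.124, 0.001]
ft_force: [0.6, -0.0, -0.1]
gripper_width: 0.53
```

```bash
python3 wv.py 18 h2;  python3 plan.py 602 352 3 168 1 .47
```

```text
t 27.45 pos [597.2 351.5  58.7] yaw 168.3 F [-0.4  0.2  0.2] w 44.9
dist 55.9 rot [0.  0.  0.3] need rows 0.9317441721500187 0.02727660325103331
[0.0, 0.0, 0.3, -4.5, 1.4, 55.7, 0.47]
```

View pics/w18.png

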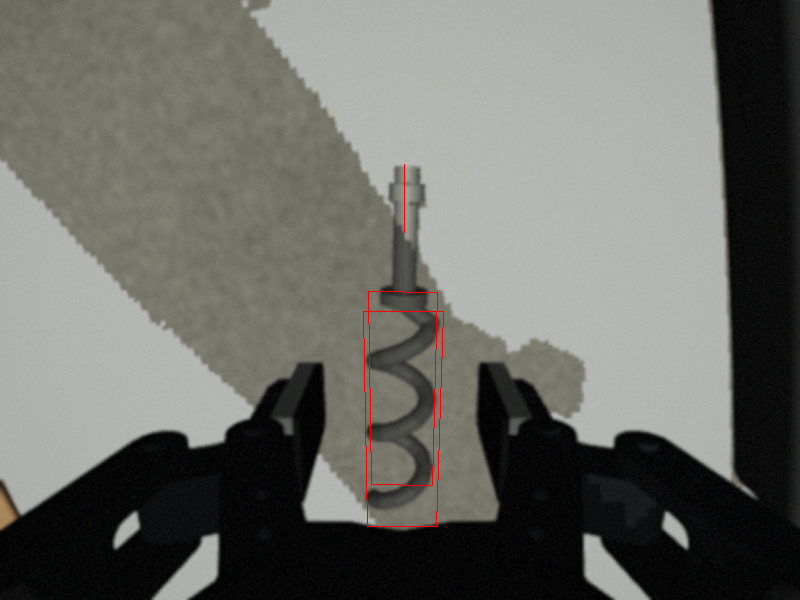

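Call:
{"fn": "send_rows", "kwargs": {
  "targets": [
    [0,0,0.5,-4.5,0.5,22,0.47],
    [0,0,0,0,0,16,0.47],
    [0,0,0,0,0,11,0.47],
    [0,0,0,0,0,6,0.47],
    [0,0,0,0,0,0,0.47],
    [0,0,0,0,0,0,0.47],
    [0,0,0,0,0,0,1],
    [0,0,0,0,0,0,1]
  ]
}}

```text
time: 28.45
position: [602.3, 351.3, 4.4]
ee_rot: [0.334, 3.122, 0.002]
ft_force: [-0.4, 0.3, 2.4]
gripper_width: 0.321
```

Call:
{"fn": "send_rows", "kwargs": {
  "targets": [
    [0,0,0,0,0,0,1],
    [0,0,0,0,0,0,1],
    [0,0,0,0,0,0,1],
    [0,0,0,0,0,-15,1],
    [0,0,0,0,0,-40,1],
    [0,0,0,0,0,-55,1],
    [0,0,0,0,0,0,1],
    [0,0,0,0,0,0,1]
  ]
}}

```text
time: 29.45
position: [601.0, 350.7, 113.3]
ee_rot: [-0.334, -3.123, 0.0]
ft_force: [-0.7, -0.1, -1.6]
gripper_width: 0.32
```

```bash
python3 wv.py 19;  python3 plan.py 597.4 -101.5 115 184.5 12 1
```

```text
t 29.5 pos [600.2 350.3 111.9] yaw 167.8 F [-0.4 -0.7 -0.6] w 27.3
dist 451.8 rot [ -0.1  -0.2 -16.7] need rows 7.5308077003424865 1.5925721997726057
[-0.0, -0.0, -1.4, -7.7, -36.8, -0.2, 1.0]
[-0.0, -0.0, -1.4, -6.8, -37.0, -0.2, 1.0]
[-0.0, -0.0, -1.4, -5.9, -37.2, -0.2, 1.0]
[-0.0, -0.0, -1.4, -5.0, -37.3, -0.2, 1.0]
[-0.0, -0.0, -1.4, -4.1, -37.4, -0.2, 1.0]
[-0.0, -0.0, -1.4, -3.2, -37.5, -0.2, 1.0]
[-0.0, -0.0, -1.4, -2.3, -37.6, -0.2, 1.0]
[-0.0, -0.0, -1.4, -1.4, -37.6, -0.2, 1.0]
[-0.0, -0.0, -1.4, -0.5, -37.7, -0.2, 1.0]
[-0.0, -0.0, -1.4, 0.4, -37.7, -0.2, 1.0]
[-0.0, -0.0, -1.4, 1.4, -37.6, -0.2, 1.0]
[-0.0, -0.0, -1.4, 2.3, -37.6, -0.2, 1.0]
```

View pics/w19.png

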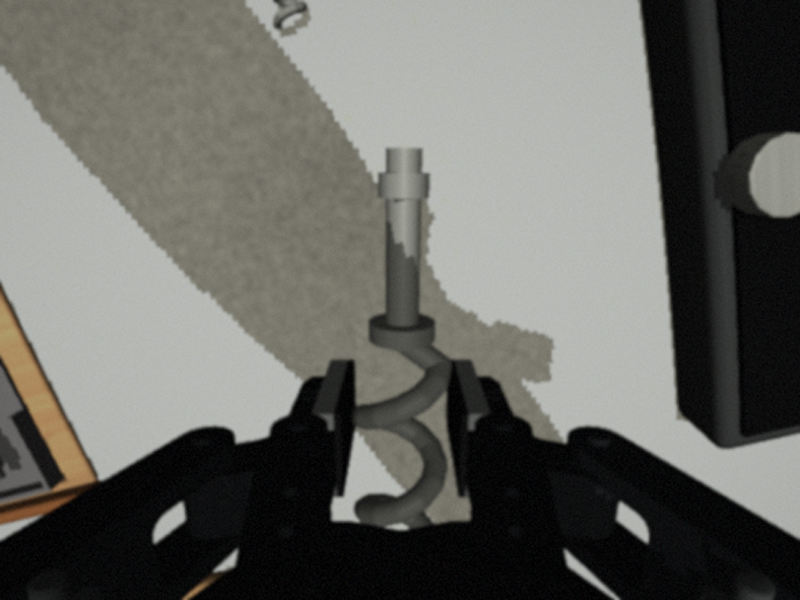

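Hook 2 is held (27.3 mm). Carrying it to narrow tray 3, over the filled trays at about 105 mm.

Call:
{"fn": "send_rows", "kwargs": {
  "targets": [
    [0,0,-1.4,-7.5,-37,0,1],
    [0,0,-1.4,-7,-37,0,1],
    [0,0,-1.4,-6,-37,0,1],
    [0,0,-1.4,-5,-37.5,0,1],
    [0,0,-1.4,-4,-37.5,0,1],
    [0,0,-1.4,-3,-37.5,0,1],
    [0,0,-1.4,-2.5,-37.5,0,1],
    [0,0,-1.4,-1.5,-37.5,0,1]
  ]
}}

```text
time: 30.5
position: [597.5, 48.6, 110.9]
ee_rot: [-0.027, -3.137, -0.0]
ft_force: [0.3, -0.2, -1.2]
gripper_width: 0.32
```

Call:
{"fn": "send_rows", "kwargs": {
  "targets": [
    [0,0,-1.4,-0.5,-37.5,0,1],
    [0,0,-1.4,0.5,-37.5,0,1],
    [0,0,-1.4,1.5,-37.5,0,1],
    [0,0,-1.3,2,-37.5,0,1],
    [0,0,0,0,0,15,1],
    [0,0,0,0,0,15,1],
    [0,0,0,0,0,0,1],
    [0,0,0,0,0,0,1]
  ]
}}

```text
time: 31.5
position: [598.6, -99.2, 82.8]
ee_rot: [0.125, -3.138, -0.001]
ft_force: [-0.3, -0.3, -0.4]
gripper_width: 0.317
```

Call:
{"fn": "send_rows", "kwargs": {
  "targets": [
    [0,0,0,0,0,0,1],
    [0,0,0,0,0,0,1],
    [0,0,0,0,0,0,1],
    [0,0,0,0,0,0,1],
    [0,0,0,0,0,0,1],
    [0,0,0,0,0,0,1],
    [0,0,0,0,0,0,1],
    [0,0,0,0,0,0,1]
  ]
}}

```text
time: 32.5
position: [599.0, -100.3, 83.3]
ee_rot: [0.123, -3.139, -0.0]
ft_force: [0.6, 0.6, 0.5]
gripper_width: 0.322
```

```bash
python3 plan.py 597.4 -101.9 12.6 184.5 1 1; python3 wv.py 20 2 3
```

```text
t 32.5 pos [ 599.  -100.3   83.3] yaw -175.5 F [0.6 0.6 0.5] w 27.4
dist 70.7 rot [ 0. -0. -0.] need rows 1.178414182126171 0.002416745260917872
[0.0, -0.0, -0.0, 1.7, -1.5, 70.7, 1.0]
```

View pics/w20.png

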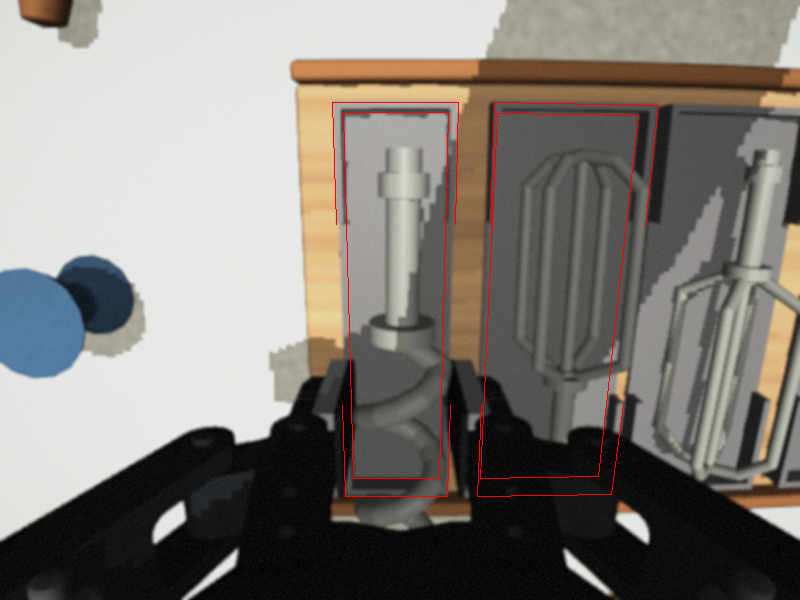

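Call:
{"fn": "send_rows", "kwargs": {
  "targets": [
    [0,0,0,1.5,-1,26,1],
    [0,0,0,0,0,22,1],
    [0,0,0,0,0,13,1],
    [0,0,0,0,0,6,1],
    [0,0,0,0,0,3,1],
    [0,0,0,0,0,0,1],
    [0,0,0,0,0,0,1],
    [0,0,0,0,0,0,1]
  ]
}}

```text
time: 33.55
position: [598.0, -101.5, 13.9]
ee_rot: [-0.123, 3.138, -0.0]
ft_force: [0.1, 0.1, -0.2]
gripper_width: 0.318
```

```bash
python3 plan.py 597.4 -101.9 12.6 184.5 1 1; python3 wv.py 21
```

```text
t 33.55 pos [ 598.  -101.5   13.9] yaw -175.5 F [ 0.1  0.1 -0.2] w 27.1
dist 1.5 rot [-0.   0.1 -0. ] need rows 0.024366868730582875 0.005913847114349576
[-0.0, 0.1, -0.0, 0.6, -0.3, 1.3, 1.0]
```

View pics/w21.png

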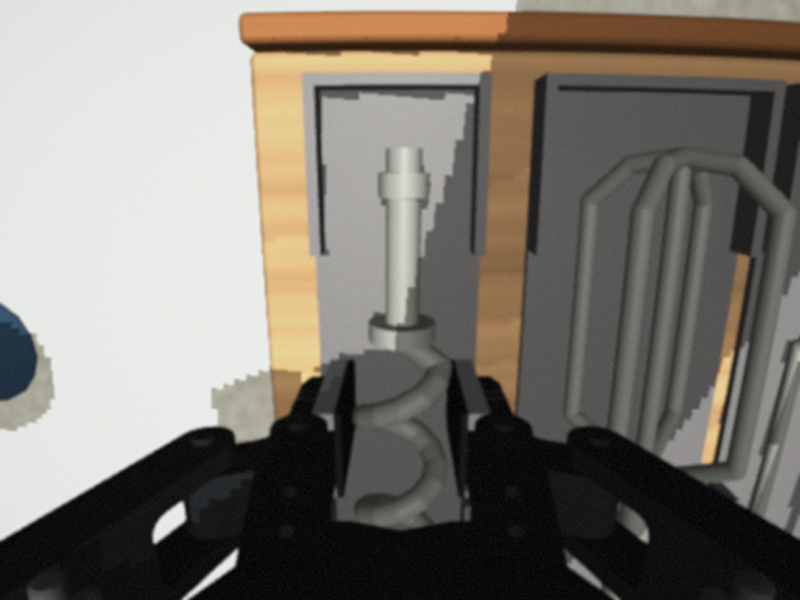

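Centred to within about 1 mm. Lowering the last millimetre, releasing, and lifting clear.

Call:
{"fn": "send_rows", "kwargs": {
  "targets": [
    [0,0,0,0,-0.5,1.5,1],
    [0,0,0,0,0,0,0.62],
    [0,0,0,0,0,0,0.58],
    [0,0,0,0,0,0,0.56],
    [0,0,0,0,0,0,0.56],
    [0,0,0,0,0,-15,0.56],
    [0,0,0,0,0,-40,0.56],
    [0,0,0,0,0,-50,0.5]
  ]
}}

```text
time: 34.6
position: [596.7, -101.7, 117.8]
ee_rot: [0.123, -3.137, -0.001]
ft_force: [0.8, -1.2, -0.2]
gripper_width: 0.498
```

Call:
{"fn": "send_rows", "kwargs": {
  "targets": [
    [0,0,0,20,0,-40,0.5],
    [0,0,0,40,0,-20,0.5],
    [0,0,0,40,0,0,0.5],
    [0,0,0,40,0,0,0.5],
    [0,0,0,20,0,0,0.5],
    [0,0,0,0,0,0,0.5],
    [0,0,0,0,0,0,0.5],
    [0,0,0,0,0,0,0.5]
  ]
}}

```text
time: 35.6
position: [439.4, -114.6, 177.0]
ee_rot: [-0.123, 3.138, -0.0]
ft_force: [1.1, -0.9, 0.6]
gripper_width: 0.496
```

```bash
sed -i 's/^G={.*$/G={"b1":(591.9,-32,4.5,19,22,8),"b2":(586.5,38,184.5,19,22,8),"h1":(581,107.5,4.5,14,20,8),"h2":(597.4,-102,184.5,14,20,8)}/' h.py; python3 wv.py 22 h1 h2 b1 b2; python3 ov.py 9
python3 - <<'E'
from h import *
print(bot.read_state()['position'])
im=imaging.snapshot("top"); cv2.imwrite("pics/topend.png",cv2.resize(im[:,:,::-1],(800,600),interpolation=cv2.INTER_CUBIC))
E
```

```text
[ 438.78917641 -114.44844329  176.7137379 ]
```

View pics/w22.png

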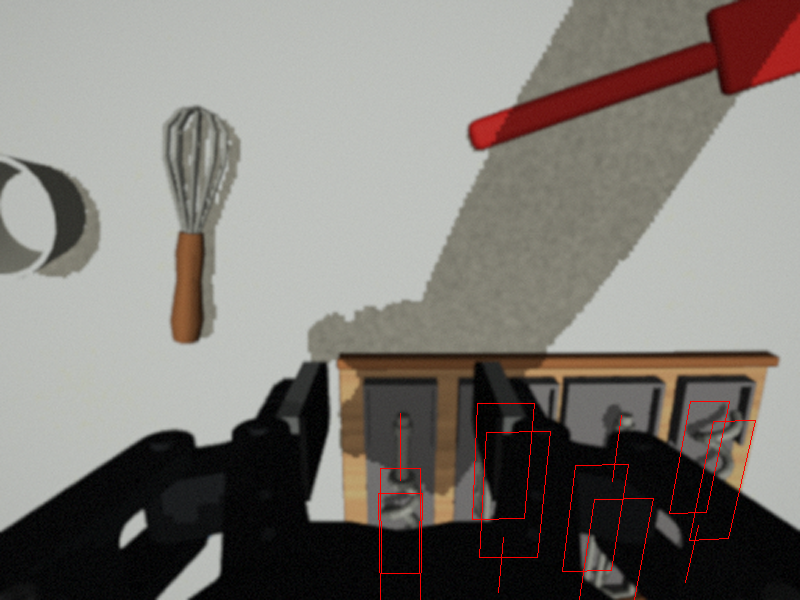

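View pics/topend.png

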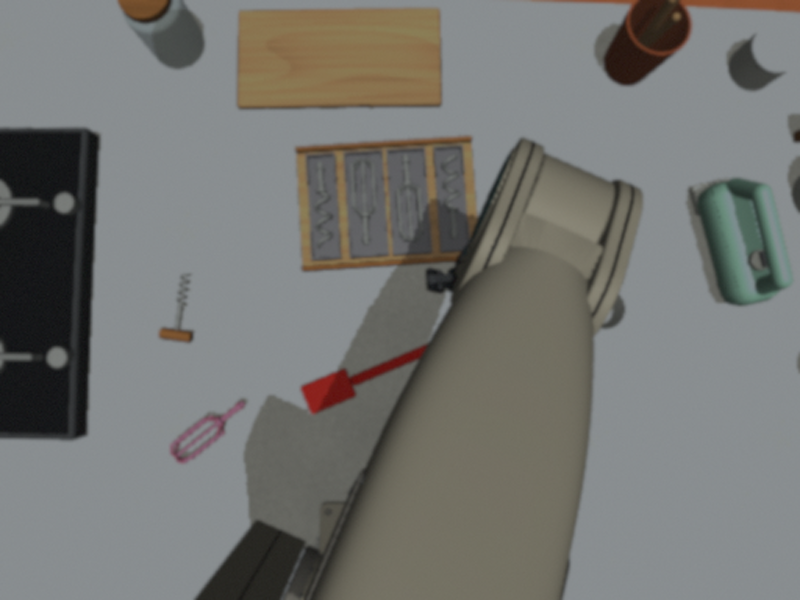

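View pics/tray9_scene.png

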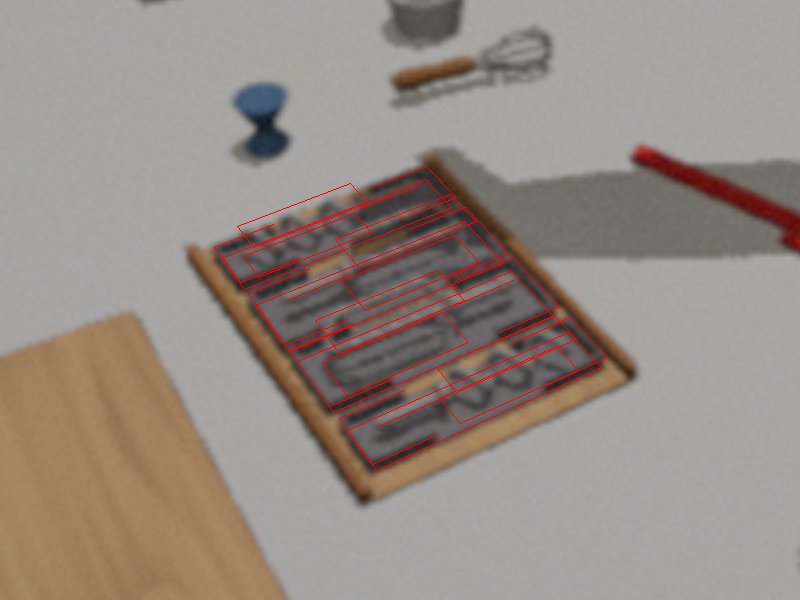

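View pics/tray9_top.png

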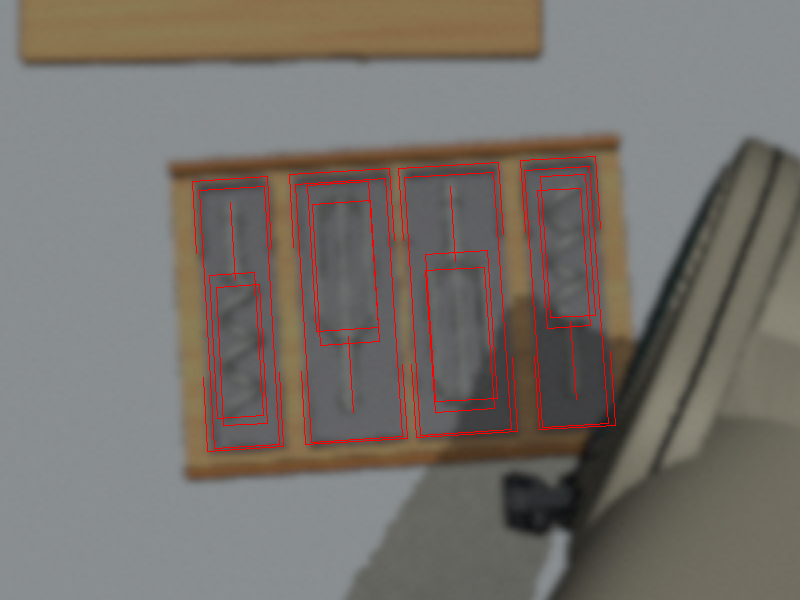

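All four accessories match their tray overlays in the top and scene views. The whisk, corkscrew and pink beater look untouched.

```bash
python3 -c "
from bench import job_done
print(job_done())"
```

```text
the job is handed in; nothing more can be done
None
```

All four mixer accessories are in the caddy: one beater in each wide tray, then one dough hook in each narrow tray. I handed the job in at about 36 s of the 112 s allowed.

- **Fit:** the last top and scene pictures show each piece flat, lengthwise and wholly inside its tray, within about 2–3 mm of the tray centre by overlay.
- **Left alone:** the whisk and corkscrew, and the pink beater, look to be where they started. I judged that by eye, not by measuring.
- **Forces:** the readings between moves stayed under about 5 N, with no dropped or slipped grips.
- **Checks that disagreed:** two wrist-camera overlays were off because the arm was still settling. After the first beater, a repeat with the arm still fitted. After the last hook, I relied on the top and scene views, which agreed with each other.

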